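Brush out the bin, gauge the spacer bars and sort them by height

ROBOT

A 7-joint arm with a two-finger parallel gripper is mounted at the origin on a cart in front of the work surface, level with it; the furniture and walls round the work are solid. World frame = base frame: x ahead of the robot, y to its left, z up, the work surface at z = 0. Lengths are in m, angles in rad, forces in N, time in s.
With the tool pointing down it reaches from about 0.4 to 0.875 m from the base axis. Payload 19.3 kg.
Tool frame: the origin (TCP) lies between the finger pads; the fingertips stand 17 mm ahead of it and the grasp point (between the pads) lies 2 mm behind it (bot.tips_ahead is the z of the fingertips in the tool frame, in m); z points along the fingers, y is the direction in which the jaws open and shut (so a half turn about z gives the same grasp; the last joint's range is limited). The gripper opens to 85 mm and grips with 20 to 120 N. Pads are 22 mm wide; open, the fingers measure 114 mm over their backs; the gripper's body (76 mm by 85 mm) begins 54 mm behind the grasp point. The pads swing forward as they close: fully open they stand 13 mm farther back than shut.
Start: joints at [1.102, 0.521, -0.036, 1.599, 0.021, 1.021, -0.113], TCP at [0.243, -0.576, 0.248] pointing down, gripper open.
Joint ranges: [-2.91, 2.91], [-0.3, 2.13], [-1.5, 1.42], [0.17, 2.43], [-1.26, 4.41], [0.16, 1.93], [-2.52, 2.52]. Speed limits (rad/s): [1.89, 1.89, 2.39, 2.39, 3.01, 3.01, 3.01].

INTERFACE

Orientations are given as [roll, pitch, yaw] about the fixed x, y, z axes, in that order (R = Rz(yaw) Ry(pitch) Rx(roll)).
In Python, from workcell import telemetry, cams, job, bot gives the robot as it stands.
- The arm moves only by the tool arm_command, never from a script. Its argument "deltas" is a list of rows, each a list of 7 numbers: the opening, from -1 (shut) to 1 (fully open), so that 0 is half open, then the shift along the tool's x, y, z normalised to -1 to 1, where 1 is 150 mm, then the turn, a rotation vector about the tool's x, y, z normalised to -1 to 1, where 1 is 45 degrees. In form: [[hand, tx, ty, tz, rx, ry, rz], ...]. A call has 1 to 8 rows; each row is the pose to reach, as a shift and turn from the pose commanded when the call began, along the tool's axes at that moment; what a row does not reach only later rows make up. A row lasts 1/8 s, in which the tool goes at most 62.5 mm and 10.7 degrees, less where a joint would pass 70% of its speed; a pose out of reach is approached as far as the arm can. A call with a number of a shift or a turn outside -1 to 1 is refused whole. A call with a gripper value outside its range is refused whole. The fingers move at their own pace and stop on an object; "newtons" is the grip in N (left out, the last holds). Time passes only in rows, so rows that repeat a pose let the fingers close. It gives the time, the measured TCP pose, the force and the opening at its end, in the units of the state.
- telemetry.observe(): the state, without advancing time (a new reading comes with each control period).
- cams.grab_frame(name): name is "scene" or "top" or "wrist"; returns the picture (400x640x3 uint8, blue, green, red); there is no depth.
- cams.get_calibration(name): a dict with "fx", "fy", "cx", "cy" (pixels), "k1" (the pictures are not rectified: a ray, as slopes to the right and down, at radius r is drawn at 1 + k1 r^2 times it, then the intrinsics apply), "R" (3x3) and "t" (3): a world point X has camera coordinates R X + t. Camera axes: x right, y down, z forward; pixel columns grow to the right and rows downward; lengths in m; the calibration is good to about 2 mm. A picture is of the moment at which its call begins: read the wrist's pose just before it. get_calibration takes no time and is no camera call; for the wrist camera it gives the pose at the moment of the call.
- job.job_done(): hands the job in, once; it reports no verdict.
The state is a dict: "clock": time; "qpos": joint angles; "qd": joint speeds; "joint_efforts": joint torques, N m; "position": TCP position; "tool_rot": TCP orientation; "force": force on the tool from outside, world axes, zero at the start; "moment": the same for the moment, N m; "grip_width": finger opening in m.
Only numpy, scipy, OpenCV 4.12 (cv2) and the standard library are available. Lean on these libraries where they do the work, as an engineer would, in place of code of your own. Each camera call takes 0.05 s, during which the arm holds its last target.

TASK

First brush out the deep steel bin, taking the brush down to its floor, up most of the bin's depth and down to the floor again, and stand the brush back upright on the worktop. Then check every spacer bar where it lies, longest first, by standing the height gauge on the worktop over it so that its sprung foot rests on the middle of the bar and shows the height. Lay each up-to-size (38 mm) bar flat in the bin and each undersized (28 mm) bar flat in the wooden tray, leave the gauge standing upright on the worktop with nothing under its foot, and do not tip the gauge over or disturb the roll of tape or the pliers.

Things in the scene. Friction and masses are not known exactly. Their poses are not given: they have to be found in the camera images.
- bar_a_center (a point): Loose plain aluminium spacer bar, 105 mm long (its x axis), 32 mm wide (y), lying flat; this point is its centre, half-way up. Its height (z) is either 38 mm (up to size) or 28 mm (undersized): the gauge tells. The bars are told apart by length (105, 90, 75, 60 mm); two or three of the four are present. About 0.2 kg.
- bar_b_center (a point): Loose plain aluminium spacer bar, 90 mm long (its x axis), 32 mm wide (y), lying flat; this point is its centre, half-way up. Its height (z) is either 38 mm (up to size) or 28 mm (undersized): the gauge tells. The bars are told apart by length (105, 90, 75, 60 mm); two or three of the four are present. About 0.2 kg.
- bar_c_center (a point): Loose plain aluminium spacer bar, 75 mm long (its x axis), 32 mm wide (y), lying flat; this point is its centre, half-way up. Its height (z) is either 38 mm (up to size) or 28 mm (undersized): the gauge tells. The bars are told apart by length (105, 90, 75, 60 mm); two or three of the four are present. About 0.2 kg.
- bar_d_center (a point): Loose plain aluminium spacer bar, 60 mm long (its x axis), 32 mm wide (y), lying flat; this point is its centre, half-way up. Its height (z) is either 38 mm (up to size) or 28 mm (undersized): the gauge tells. The bars are told apart by length (105, 90, 75, 60 mm); two or three of the four are present. About 0.2 kg.
- gauge_grip (a point): Loose bridge height gauge, 0.6 kg: steel beam 114 mm long (its y), top 78 mm above the soles, on two legs 92 mm apart inside; soles reach y = +-58 mm, 52 mm long in x. Black upright handle 18 mm thick (x), 36 mm wide (y), 78 to 132 mm above the soles; this point is in it on the centre line, 108 mm above the soles. z axis up.
- gauge_foot (a joint): Gauge reading (m): rise of the sprung foot, a plate 30 (x) by 70 mm (y) hanging midway between the legs, 10 mm above the soles at 0. Gauge standing over a bar: 0.028 for an up-to-size bar, 0.018 for an undersized one. Springs back to 0 with under 2 N. A brass-headed pin above the beam rises with it: above the top of the fixed post beside it when up to size, below when undersized.
- gauge_shoe (a point): Centre of the underside of the gauge's sprung foot, the face that rests on the bar; it moves with the foot.
- brush_grip (a point): Loose round bench brush, 150 mm tall, standing upright on its flat bristles (44 mm across, ferrule 46 mm) with its wooden handle up; this point is in the handle on its axis, 105 mm above the bristle face; the handle is 22 mm thick there (from 80 to 125 mm). z axis up along the handle. 0.16 kg.
- brush_tip (a point): Centre of the brush's flat bristle face (its lower end).
- bin_floor (a point): Deep open steel bin, fixed to the worktop, outside 140 mm (x) by 180 mm (y) by 75 mm high, walls and floor 4 mm thick, paper card on its front; this point is the centre of its inner floor, z axis up. Fixed round about: a bench vice 110 mm high (x 0.38 to 0.54, y -0.05 to 0.08 m) and shelf boards overhead from x = 0.70 m, 0.30 and 0.63 m up.
- tray_floor (a point): Low open wooden tray, fixed to the worktop, outside 140 mm (x) by 180 mm (y) by 20 mm high, walls and floor 5 mm thick; this point is the centre of its inner floor, z axis up.
- tape_roll: Bystander, not to be disturbed: roll of pale tape lying flat, 62 mm across, 12 mm high, origin at its underside.
- orange_pliers: Bystander, not to be disturbed: pliers with orange handles lying flat, 132 x 65 x 12 mm, origin at its underside.
There are look-alikes about, which are no part of the job. Leave any pink look-alike of the part that bears bar_d_center alone.

How it is judged:
On the way, in this order (a step that is already met when the one before it is completed fails the run):
1. the brush's bristles are down at the floor of the bin (x of brush_tip in the frame of bin_floor between -0.06 and 0.06 m and y of brush_tip in the frame of bin_floor between -0.08 and 0.08 m and z of brush_tip in the frame of bin_floor between -0.01 and 0.016 m).
2. the brush is drawn up at least 40 mm off the floor, over or in the bin (x of brush_tip in the frame of bin_floor between -0.06 and 0.06 m and y of brush_tip in the frame of bin_floor between -0.08 and 0.08 m and z of brush_tip in the frame of bin_floor between 0.04 and 0.2 m).
3. the bristles are down at the floor of the bin a second time (all of step 1).
4. the gauge stands upright on the worktop over the 105 mm bar, its soles level with the bar's underside and its foot resting on the bar (horizontal distance between gauge_grip and bar_a_center below 0.03 m and angle between the z axis of gauge_grip and the z axis of bar_a_center, either way round below 0.05 rad and height (world z) of bar_a_center below 0.018 m and z of gauge_grip in the frame of bar_a_center between 0.091 and 0.097 m and z of gauge_shoe in the frame of bar_a_center between 0.0115 and 0.0165 m), for 0.3 s.
5. the gauge stands upright on the worktop over the 90 mm bar, its soles level with the bar's underside and its foot resting on the bar (horizontal distance between gauge_grip and bar_b_center below 0.03 m and angle between the z axis of gauge_grip and the z axis of bar_b_center, either way round below 0.05 rad and height (world z) of bar_b_center below 0.023 m and z of gauge_grip in the frame of bar_b_center between 0.086 and 0.092 m and z of gauge_shoe in the frame of bar_b_center between 0.0165 and 0.0215 m), for 0.3 s.
6. the gauge stands upright on the worktop over the 75 mm bar, its soles level with the bar's underside and its foot resting on the bar (horizontal distance between gauge_grip and bar_c_center below 0.03 m and angle between the z axis of gauge_grip and the z axis of bar_c_center, either way round below 0.05 rad and height (world z) of bar_c_center below 0.023 m and z of gauge_grip in the frame of bar_c_center between 0.086 and 0.092 m and z of gauge_shoe in the frame of bar_c_center between 0.0165 and 0.0215 m), for 0.3 s.
7. the gauge stands upright on the worktop over the 60 mm bar, its soles level with the bar's underside and its foot resting on the bar (horizontal distance between gauge_grip and bar_d_center below 0.03 m and angle between the z axis of gauge_grip and the z axis of bar_d_center, either way round below 0.05 rad and height (world z) of bar_d_center below 0.018 m and z of gauge_grip in the frame of bar_d_center between 0.091 and 0.097 m and z of gauge_shoe in the frame of bar_d_center between 0.0115 and 0.0165 m), for 0.3 s.
At the end, for the whole second after the job is handed in: Every 38 mm bar present lies flat on the floor of the bin and every 28 mm bar flat on the floor of the tray (centre over the inner floor, tilt under 0.15 rad); the gauge stands upright on the worktop reading under 3 mm; the brush stands upright on its bristles on the worktop; all at rest (x of bar_a_center in the frame of tray_floor between -0.068 and 0.068 m and y of bar_a_center in the frame of tray_floor between -0.088 and 0.088 m and z of bar_a_center in the frame of tray_floor between 0.008 and 0.02 m and angle between each of bar_a_center, bar_b_center, bar_c_center, bar_d_center's own z axis and vertical below 0.15 rad and linear speed of each of bar_a, bar_b, bar_c, bar_d, brush, gauge below 0.02 m/s and x of bar_b_center in the frame of bin_floor between -0.068 and 0.068 m and y of bar_b_center in the frame of bin_floor between -0.088 and 0.088 m and z of bar_b_center in the frame of bin_floor between 0.013 and 0.025 m and x of bar_c_center in the frame of bin_floor between -0.068 and 0.068 m and y of bar_c_center in the frame of bin_floor between -0.088 and 0.088 m and z of bar_c_center in the frame of bin_floor between 0.013 and 0.025 m and x of bar_d_center in the frame of tray_floor between -0.068 and 0.068 m and y of bar_d_center in the frame of tray_floor between -0.088 and 0.088 m and z of bar_d_center in the frame of tray_floor between 0.008 and 0.02 m and angle between gauge_grip's own z axis and vertical below 0.05 rad and height (world z) of gauge_grip between 0.104 and 0.111 m and value of joint gauge_foot below 0.003 m and angle between brush_grip's own z axis and vertical below 0.08 rad and height (world z) of brush_tip below 0.004 m); the robot touches nothing.
It fails at once if tape roll pushed more than 40 mm (distance of tape_roll from where it was at the start of the episode above 0.04 m).
It fails at once if orange pliers pushed more than 40 mm (distance of orange_pliers from where it was at the start of the episode above 0.04 m).
It fails at once if the gauge is tipped over (angle between gauge_grip's own z axis and vertical above 0.7 rad).
Of bar_a, bar_b, bar_c, bar_d only 2 to 3 are there at a start; the rules pass over those that are not, and their reading is None.
At some moment in a run one of bar_a, bar_b, bar_c, bar_d may be knocked a few centimetres aside while the robot is not near it.
It also fails if it takes over 210 s, if anything falls off the work surface, if the arm or the gripper's body presses on something with over 40 N, if the wrist force passes 120 N, or if a joint passes its speed limit or range.

## Working session

There is one attempt and no reset: what is moved stays moved. The work goes in short steps, Python scripts to look and compute and a tool call to move; the robot and the scene stay as the last step left them, time stands still between calls to the robot, and variables do not carry over. Pictures are saved under pics/ and viewed, and the job is handed in when it is done.

Besides the shell and the picture viewer there is one more tool, called after "Emit:" as name([rows], argument=value, ...), one row to a line, values as JSON. arm_command: Moves the arm, as the interface text tells. Its arguments: {"type":"object","properties":{"deltas":{"type":"array","items":{"type":"array","items":{"type":"number"}}},"newtons":{"type":"number"}},"required":["deltas"]}

```bash
ls -la; mkdir -p pics; cat > h.py <<'E'
import numpy as np, cv2, json
from workcell import telemetry, cams, job, bot
from scipy.spatial.transform import Rotation as Ro
def cal(n):
    c=cams.get_calibration(n); c['R']=np.array(c['R']);c['t']=np.array(c['t']); return c
def ray(c,u,v):
    x=(u-c['cx'])/c['fx'];y=(v-c['cy'])/c['fy'];rd=np.hypot(x,y);r=rd
    for _ in range(30): r=rd/(1+c['k1']*r*r)
    s=r/rd if rd>0 else 1
    d=c['R'].T@np.array([x*s,y*s,1.]);o=-c['R'].T@c['t'];return o,d
def onz(c,u,v,z):
    o,d=ray(c,u,v);return o+d*(z-o[2])/d[2]
def proj(c,X):
    p=c['R']@np.array(X,float)+c['t'];x,y=p[0]/p[2],p[1]/p[2];k=1+c['k1']*(x*x+y*y)
    return np.array([c['fx']*x*k+c['cx'],c['fy']*y*k+c['cy']])
def st():
    s=telemetry.observe();print({k:np.round(s[k],4).tolist() for k in('clock','position','tool_rot','force','grip_width','qpos')});return s
E
python3 - <<'E'
from h import *
s=st();print(bot.tips_ahead, [x for x in dir(bot) if x[0]!='_'])
for n in('scene','top','wrist'):
    c=cal(n);print(n,c['fx'],c['fy'],c['cx'],c['cy'],c['k1'],(-c['R'].T@c['t']).round(3),c['R'].round(3).tolist())
    cv2.imwrite(f'pics/{n}0.png',cams.grab_frame(n))
E
```

```text
total 12
drwxr-xr-x  3 agent agent 4096 Dec  7 08:24 .
drwxr-xr-x 23 root  root  4096 Dec  7 08:24 ..
drwxr-xr-x  2 agent agent 4096 Dec  7 08:24 pics
{'clock': 0.0, 'position': [0.2425, -0.5757, 0.2477], 'tool_rot': [-3.1404, 0.0001, 0.3988], 'force': [0.2436, 0.0682, 0.2124], 'grip_width': 0.0854, 'qpos': [1.1018, 0.5221, -0.0363, 1.6, 0.0212, 1.0211, -0.1128]}
0.017 ['IKError', 'tips_ahead']
scene 496.19214470523934 496.19214470523934 319.59159429749496 196.6325026838732 -0.1423961167840826 [-0.236 -1.387  0.777] [[0.851, -0.525, -0.013], [-0.235, -0.359, -0.903], [0.469, 0.772, -0.429]]
top 437.5864580049307 437.5864580049307 317.80069469830084 201.21379933154793 -0.03563661994886876 [ 0.385 -0.155  1.269] [[-0.029, -0.999, -0.016], [-0.992, 0.03, -0.119], [0.12, 0.012, -0.993]]
wrist 320.77634548025685 320.77634548025685 316.0958265977833 197.38510216731672 -0.045785745049387504 [ 0.304 -0.549  0.373] [[0.389, -0.921, -0.001], [-0.888, -0.375, 0.265], [-0.245, -0.102, -0.964]]
```

View pics/scene0.png

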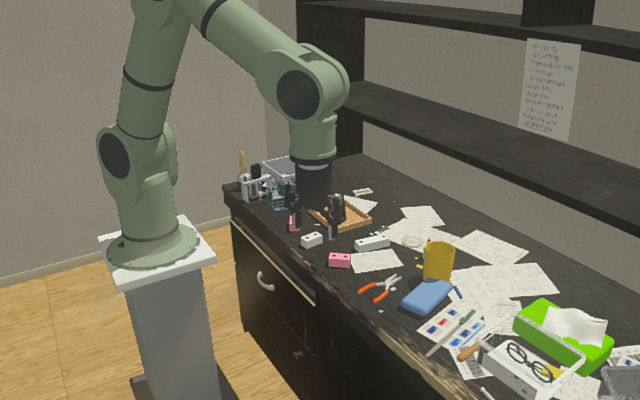

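View pics/top0.png

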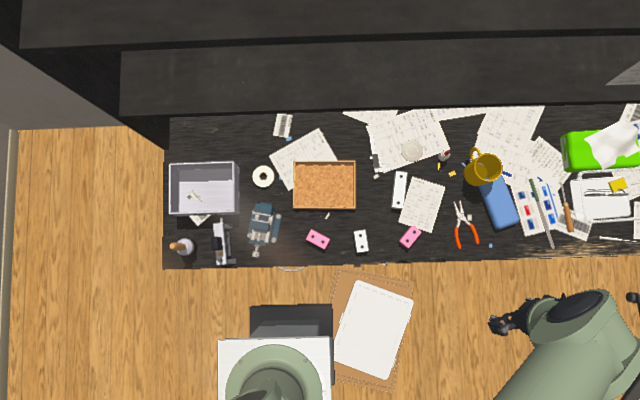

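View pics/wrist0.png

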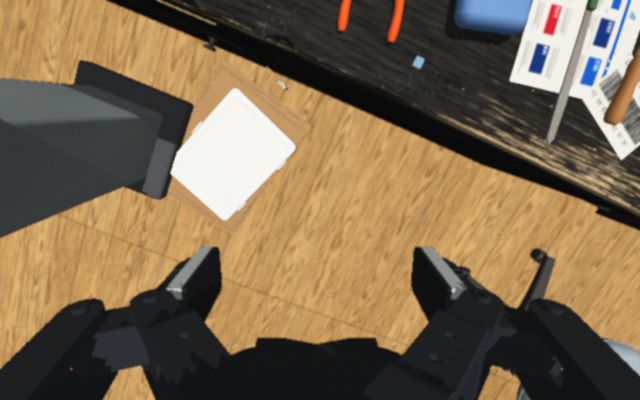

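```bash
python3 - <<'E'
from h import *
im=cv2.imread('pics/top0.png')
cv2.imwrite('pics/top0a.png',cv2.resize(im[140:270,160:320],None,fx=5,fy=4.5,interpolation=cv2.INTER_CUBIC)[:600])
cv2.imwrite('pics/top0b.png',cv2.resize(im[150:270,290:490],None,fx=4,fy=4,interpolation=cv2.INTER_CUBIC))
im=cv2.imread('pics/scene0.png')
cv2.imwrite('pics/sc0a.png',cv2.resize(im[140:300,220:420],None,fx=3.7,fy=3.7,interpolation=cv2.INTER_CUBIC))
c=cal('top')
for n,u,v,z in [('bin',203,188,.075),('brush',175,247,.15),('gauge',221,242,.13),('tray',324,186,.02),('p1',318,239,.03),('w1',361,241,.03),('w2',400,190,.03),('p2',410,237,.03),('tape',263,176,.01),('pl',464,228,.01),('edge',300,266,0)]: print(n,onz(c,u,v,z).round(3))
E
```

```text
bin [0.576 0.177 0.075]
brush [0.413 0.229 0.15 ]
gauge [0.424 0.115 0.13 ]
tray [ 0.58  -0.159  0.02 ]
p1 [ 0.428 -0.137  0.03 ]
w1 [ 0.418 -0.258  0.03 ]
w2 [ 0.56  -0.375  0.03 ]
p2 [ 0.425 -0.397  0.03 ]
tape [0.617 0.019 0.01 ]
pl [ 0.447 -0.557  0.01 ]
edge [ 0.353 -0.083  0.   ]
```

View pics/top0a.png

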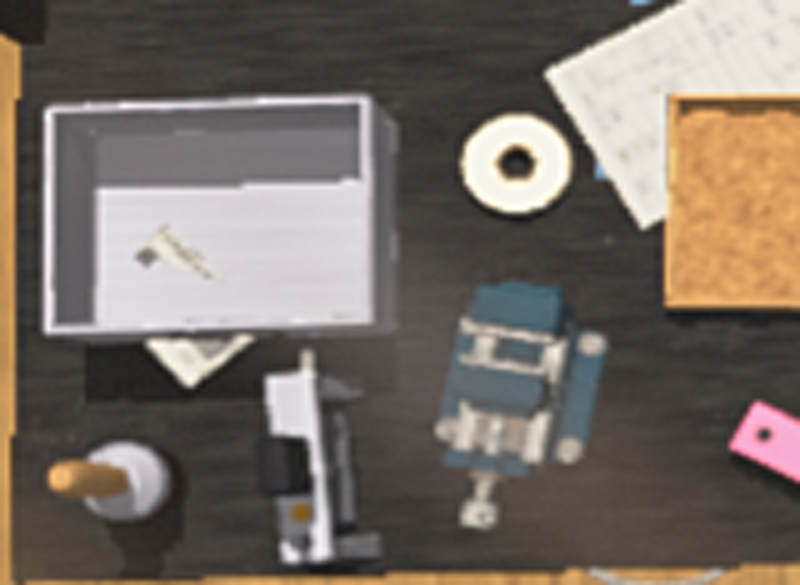

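View pics/top0b.png

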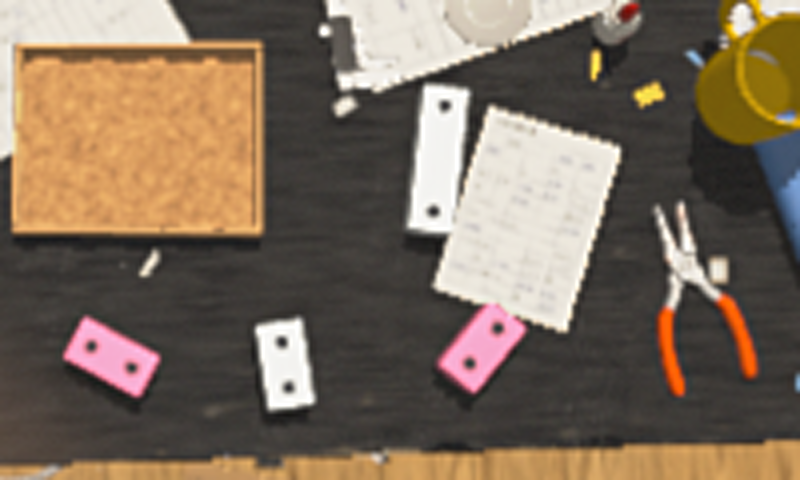

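View pics/sc0a.png

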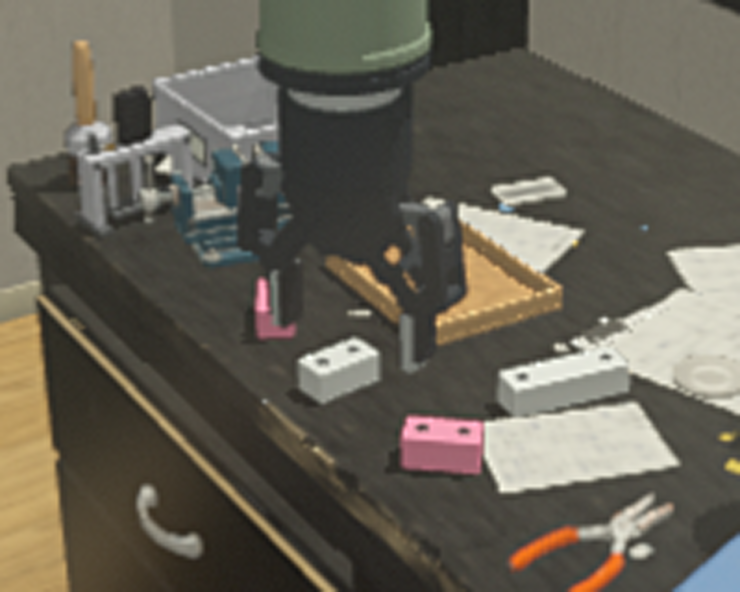

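```bash
cat >> h.py <<'E'
def bars(im,c,boxes,zs=(.028,.038),thr=120,sat=40,vis=None):
    hsv=cv2.cvtColor(im,cv2.COLOR_BGR2HSV)
    out=[]
    for (x0,y0,x1,y1) in boxes:
        m=np.zeros(im.shape[:2],np.uint8);m[y0:y1,x0:x1]=((hsv[y0:y1,x0:x1,2]>thr)&(hsv[y0:y1,x0:x1,1]<sat))*255
        cs,_=cv2.findContours(m,cv2.RETR_EXTERNAL,cv2.CHAIN_APPROX_NONE)
        k=max(cs,key=cv2.contourArea)
        for z in zs:
            P=np.array([onz(c,*p,z)[:2] for p in k[:,0,:].astype(float)])
            r=cv2.minAreaRect((P*1000).astype(np.float32)); 
            b=cv2.boxPoints(r)/1000; e=b[1]-b[0];f=b[2]-b[1]
            L=e if np.hypot(*e)>np.hypot(*f) else f
            print(z,'ctr',np.round(np.array(r[0])/1000,4),'size',np.round(r[1],1),'long-axis yaw',round(float(np.arctan2(L[1],L[0])),3),cv2.contourArea(k))
        if vis: cv2.drawContours(im,[k],-1,(0,0,255),1)
    if vis: cv2.imwrite(vis,im)
E
python3 - <<'E'
from h import *
im=cv2.imread('pics/top0.png');c=cal('top')
bars(im,c,[(340,220,380,260),(385,160,412,212)],thr=225,sat=20,vis='pics/t1.png')
cv2.imwrite('pics/t1b.png',cv2.resize(im[150:270,330:430],None,fx=5,fy=5,interpolation=cv2.INTER_NEAREST))
E
```

```text
0.028 ctr [ 0.4188 -0.2572] size [58.1 30.1] long-axis yaw 0.115 191.5
0.038 ctr [ 0.4185 -0.2564] size [57.6 29.8] long-axis yaw 0.115 191.5
0.028 ctr [ 0.5563 -0.3799] size [ 54.1 112.7] long-axis yaw -0.054 448.0
0.038 ctr [ 0.5549 -0.3781] size [ 53.7 111.8] long-axis yaw -0.054 448.0
```

View pics/t1b.png

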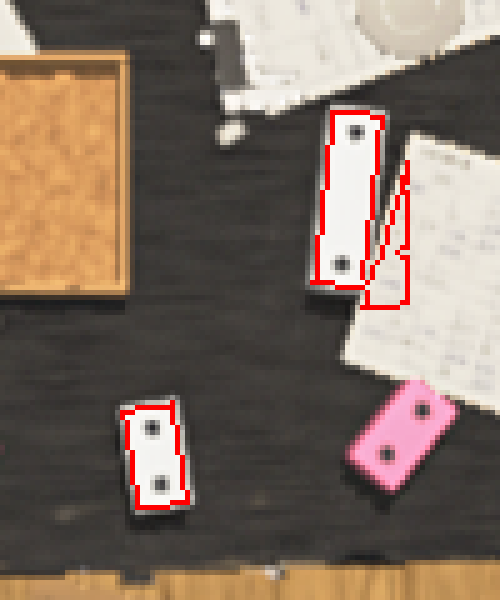

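```bash
cat >> h.py <<'E'
def to(p,yaw,s=None,roll=np.pi,pitch=0.):
    s=s or telemetry.observe(); R0=Ro.from_euler('xyz',s['tool_rot']); R1=Ro.from_euler('xyz',[roll,pitch,yaw])
    d=R0.inv().apply(np.array(p)-np.array(s['position']))/.15; w=(R0.inv()*R1).as_rotvec()/(np.pi/4)
    print('delta',d.round(3).tolist(),w.round(3).tolist(),'rows>=',round(max(np.linalg.norm(d)*.15/.0625,np.linalg.norm(w)*45/10.7),1))
E
python3 - <<'E'
from h import *
to([.40,-.42,.33],1.184)
c=cal('top');print(onz(c,185.6,247.1,.03),onz(c,174,246.2,.15))
E
```

```text
delta [1.37, -0.55, -0.547] [-0.001, -0.0, -1.0] rows>= 4.2
[0.4153086  0.23950254 0.03      ] [0.41551893 0.23146766 0.15      ]
```

Emit:
arm_command([
  [1,0.35,-0.14,-0.13,0,0,-0.22],
  [1,0.7,-0.3,-0.3,0,0,-0.45],
  [1,1,-0.42,-0.4,0,0,-0.7],
  [1,1,-0.42,-0.4,0,0,-1],
  [1,1,-0.42,-0.4,0,0,-1],
  [1,1,-0.42,-0.4,0,0,-1],
])

```text
clock: 0.9
position: [0.3563, -0.4596, 0.3081]
tool_rot: [-3.141, -0.0, 1.184]
force: [-0.3, 0.6, -0.1]
grip_width: 0.0852
```

```bash
python3 - <<'E'
from h import *
st();c=cal('wrist')
im=cams.grab_frame('wrist');cv2.imwrite('pics/w1.png',im)
to([.47,-.30,.33],1.184)
E
```

```text
{'clock': 0.9, 'position': [0.3563, -0.4596, 0.3081], 'tool_rot': [-3.1413, -0.0002, 1.1836], 'force': [-0.266, 0.5563, -0.092], 'grip_width': 0.0852, 'qpos': [0.9903, 0.4033, -0.2498, 1.6362, 0.1081, 1.1161, 0.3248]}
delta [1.272, 0.299, -0.146] [-0.0, -0.0, -0.002] rows>= 3.2
```

View pics/w1.png

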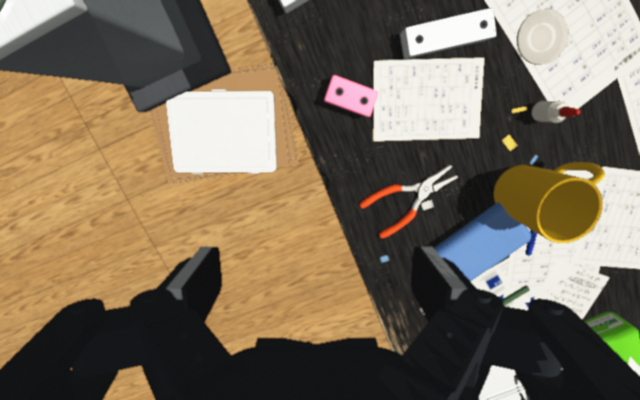

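Emit:
arm_command([
  [1,0.4,0.1,-0.1,0,0,0],
  [1,0.8,0.2,-0.15,0,0,0],
  [1,1,0.3,-0.15,0,0,0],
  [1,1,0.3,-0.15,0,0,0],
])

```text
clock: 1.45
position: [0.4565, -0.3355, 0.3308]
tool_rot: [3.141, -0.001, 1.187]
force: [-0.9, -0.4, 0.1]
grip_width: 0.0853
```

```bash
python3 - <<'E'
from h import *
st();c=cal('wrist')
im=cams.grab_frame('wrist');cv2.imwrite('pics/w2.png',im)
E
```

```text
{'clock': 1.45, 'position': [0.4565, -0.3355, 0.3308], 'tool_rot': [3.1413, -0.0009, 1.1867], 'force': [-0.8933, -0.3597, 0.0721], 'grip_width': 0.0853, 'qpos': [0.7581, 0.3631, -0.3083, 1.6414, 0.1171, 1.1551, 0.0373]}
```

View pics/w2.png

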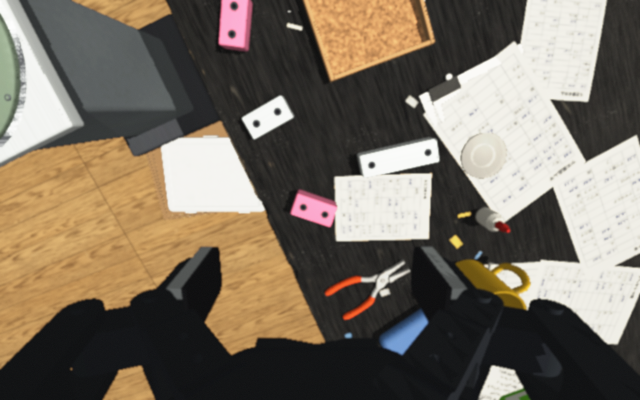

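```bash
python3 - <<'E'
from h import *
im=cv2.imread('pics/w2.png');c=cal('wrist')
cv2.imwrite('pics/w2b.png',cv2.resize(im[85:245,230:450],None,fx=3.6,fy=3.6,interpolation=cv2.INTER_NEAREST))
hsv=cv2.cvtColor(im,cv2.COLOR_BGR2HSV)
bars(im,c,[(235,85,300,145),(350,130,445,176)],thr=200,sat=30,vis='pics/w2v.png')
cv2.imwrite('pics/w2v.png',cv2.resize(im[85:245,230:450],None,fx=3.6,fy=3.6,interpolation=cv2.INTER_NEAREST))
E
```

```text
0.028 ctr [ 0.4175 -0.2587] size [59.5 31.2] long-axis yaw 0.111 1058.5
0.038 ctr [ 0.4189 -0.2591] size [58.1 30.5] long-axis yaw 0.111 1058.5
0.028 ctr [ 0.5586 -0.3827] size [ 48.1 103.6] long-axis yaw -0.154 1699.5
0.038 ctr [ 0.5568 -0.3801] size [ 47.  101.2] long-axis yaw -0.154 1699.5
```

View pics/w2v.png

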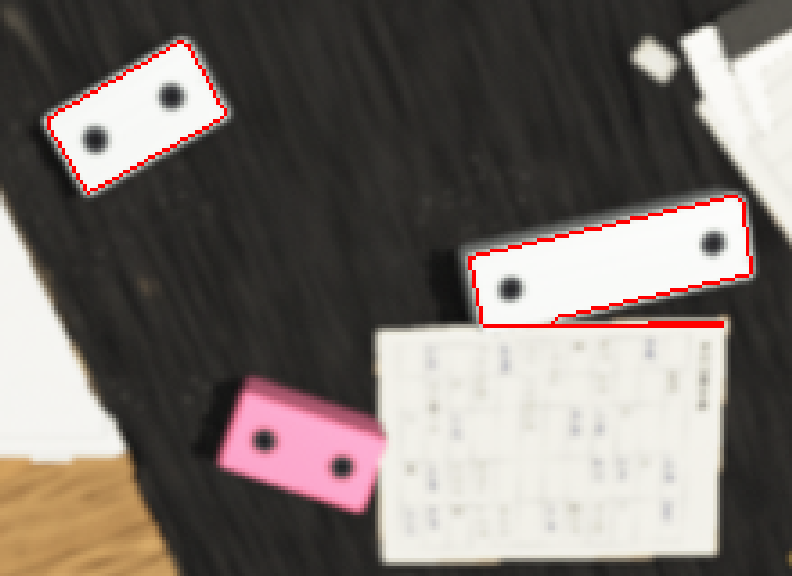

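View pics/w2b.png

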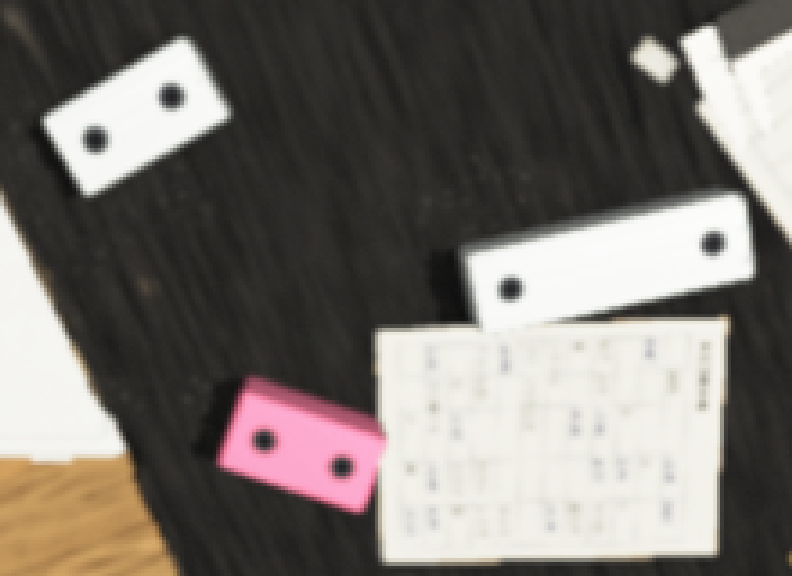

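```bash
python3 - <<'E'
from h import *
c=cal('wrist')
for pts in ([(468,257),(745,195),(754,274),(481,328)],[(44,119),(184,38),(230,115),(88,195)]):
  for z in(.028,.038):
    P=np.array([onz(c,u/3.6+230,v/3.6+85,z)[:2] for u,v in pts])
    e=P[1]-P[0]+P[2]-P[3]
    print(z,P.mean(0).round(4),[round(float(np.hypot(*(P[(i+1)%4]-P[i])))*1e3,1) for i in range(4)],'yaw',np.arctan2(e[1],e[0]).round(3))
E
```

```text
0.028 [ 0.5607 -0.3749] [104.4, 30.0, 104.2, 27.5] yaw -0.173
0.038 [ 0.5588 -0.3725] [102.0, 29.3, 101.8, 26.9] yaw -0.173
0.028 [ 0.418  -0.2596] [58.6, 31.1, 59.9, 31.0] yaw 0.111
0.038 [ 0.4195 -0.26  ] [57.2, 30.4, 58.5, 30.3] yaw 0.111
```

Emit:
arm_command([
  [1,0.4,-0.15,0,0,0,0],
  [1,0.8,-0.3,0,0,0,0],
  [1,1,-0.38,0,0,0,0],
  [1,1,-0.38,0,0,0,0],
])

```text
clock: 2.0
position: [0.4582, -0.1761, 0.3311]
tool_rot: [3.141, 0.0, 1.185]
force: [0.1, -1.9, -0.6]
grip_width: 0.0854
```

Emit:
arm_command([
  [1,0.4,-0.15,0,0,0,0],
  [1,0.8,-0.3,0,0,0,0],
  [1,1,-0.38,0,0,0,0],
  [1,1,-0.38,0,0,0,0],
])

```text
clock: 2.5
position: [0.4624, -0.0162, 0.3309]
tool_rot: [3.142, -0.0, 1.185]
force: [0.4, -0.9, -0.2]
grip_width: 0.0856
```

```bash
python3 - <<'E'
from h import *
s=st()
to([.42,.14,.33],1.35)
E
```

```text
{'clock': 2.5, 'position': [0.4624, -0.0162, 0.3309], 'tool_rot': [3.1415, -0.0002, 1.1851], 'force': [0.3686, -0.8804, -0.1925], 'grip_width': 0.0856, 'qpos': [0.3355, 0.1975, -0.4978, 1.8796, 0.1057, 1.09, -0.5888]}
delta [0.859, -0.654, 0.006] [0.0, -0.0, -0.21] rows>= 2.6
```

Emit:
arm_command([
  [1,0.35,-0.25,0,0,0,-0.2],
  [1,0.7,-0.5,0,0,0,-0.2],
  [1,0.86,-0.65,0,0,0,-0.2],
  [1,0.86,-0.65,0,0,0,-0.2],
])

```text
clock: 3.0
position: [0.4206, 0.1397, 0.3308]
tool_rot: [-3.142, -0.0, 1.342]
force: [0.0, -0.1, -0.3]
grip_width: 0.0854
```

```bash
python3 - <<'E'
from h import *
s=st()
im=cams.grab_frame('wrist');cv2.imwrite('pics/w3.png',im)
E
```

```text
{'clock': 3.0, 'position': [0.4206, 0.1397, 0.3308], 'tool_rot': [-3.1416, -0.0002, 1.3418], 'force': [0.0437, -0.0891, -0.2522], 'grip_width': 0.0854, 'qpos': [0.1089, 0.1765, -0.6393, 1.9166, 0.1186, 1.0856, -0.8074]}
```

View pics/w3.png

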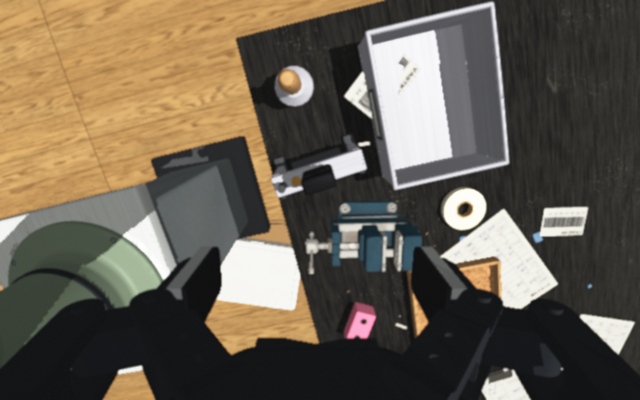

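```bash
python3 - <<'E'
from h import *
im=cv2.imread('pics/w3.png');c=cal('wrist')
cv2.imwrite('pics/w3b.png',cv2.resize(im[20:220,250:520],None,fx=2.9,fy=2.9,interpolation=cv2.INTER_CUBIC))
print(onz(c,289,78,.15),onz(c,295,86,.05))
E
```

```text
[0.41863816 0.23701301 0.15      ] [0.41767041 0.23703451 0.05      ]
```

View pics/w3b.png

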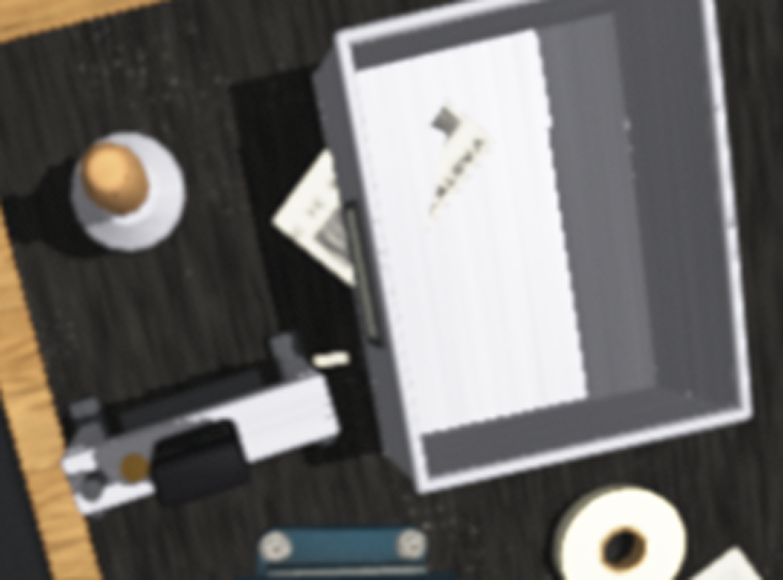

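```bash
python3 - <<'E'
from h import *
c=cal('wrist');f=lambda u,v,z:onz(c,u/2.9+250,v/2.9+20,z)[:2].round(4)
for p in [(340,38),(750,410),(420,488)]: print('bin',f(*p,.075))
# floor corners
for p in [(357,75),(655,385),(425,432)]: print('binfloor',f(*p,.004))
# gauge: beam top corners z .078
for p in [(65,465),(80,515),(338,430),(322,375)]: print('beam',f(*p,.078))
for p in [(155,460),(240,430),(250,475),(165,500)]: print('handle',f(*p,.132))
print('pin',f(133,467,.1),f(92,485,.1))
ct=cal('top')
for p in [(160+45/5,140+103/4.5),(160+370/5,140+97/4.5),(160+375/5,140+328/4.5),(160+45/5,140+330/4.5)]: print('bin top',onz(ct,*p,.075).round(4))
to([.418,.237,.25],1.35);to([.418,.237,.107],1.35)
E
```

```text
bin [0.5092 0.271 ]
bin [0.6506 0.0931]
bin [0.5088 0.0916]
binfloor [0.5273 0.2664]
binfloor [0.6445 0.0955]
binfloor [0.5295 0.0981]
beam [0.3659 0.136 ]
beam [0.3664 0.1137]
beam [0.4793 0.1245]
beam [0.4773 0.1482]
handle [0.4077 0.1402]
handle [0.4394 0.1438]
handle [0.4394 0.1271]
handle [0.4076 0.1251]
pin [0.3958 0.1331] [0.3783 0.1297]
bin top [0.6507 0.2741 0.075 ]
bin top [0.6483 0.0905 0.075 ]
bin top [0.5042 0.0885 0.075 ]
bin top [0.5085 0.2722 0.075 ]
delta [0.636, -0.171, 0.538] [0.0, 0.0, -0.013] rows>= 2.0
delta [0.637, -0.171, 1.491] [0.0, 0.0, -0.013] rows>= 3.9
```

Emit:
arm_command([
  [1,0.32,-0.08,0.1,0,0,0],
  [1,0.637,-0.171,0.3,0,0,0],
  [1,0.637,-0.171,0.5,0,0,0],
  [1,0.637,-0.171,0.6,0,0,0],
])

```text
clock: 3.55
position: [0.4181, 0.2362, 0.2392]
tool_rot: [-3.14, 0.002, 1.339]
force: [0.5, 0.6, 0.4]
grip_width: 0.0858
```

```bash
python3 - <<'E'
from h import *
s=st();c=cal('wrist')
im=cams.grab_frame('wrist');cv2.imwrite('pics/w4.png',im)
im=cams.grab_frame('top');cv2.imwrite('pics/t4.png',cv2.resize(im[140:270,160:320],None,fx=5,fy=4.5,interpolation=cv2.INTER_CUBIC))
to([.418,.237,.105],1.35)
E
```

```text
{'clock': 3.55, 'position': [0.4181, 0.2362, 0.2392], 'tool_rot': [-3.1402, 0.0019, 1.3386], 'force': [0.4515, 0.6492, 0.3557], 'grip_width': 0.0858, 'qpos': [-0.1131, 0.3647, -0.6595, 1.9539, 0.279, 0.9161, -1.1454]}
delta [0.007, 0.001, 0.898] [-0.002, 0.002, -0.015] rows>= 2.2
```

View pics/w4.png

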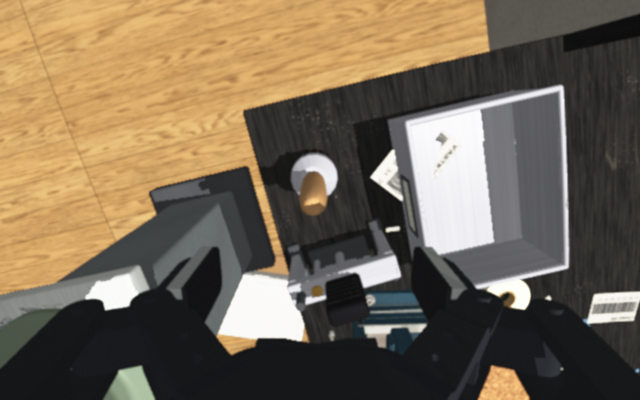

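View pics/t4.png

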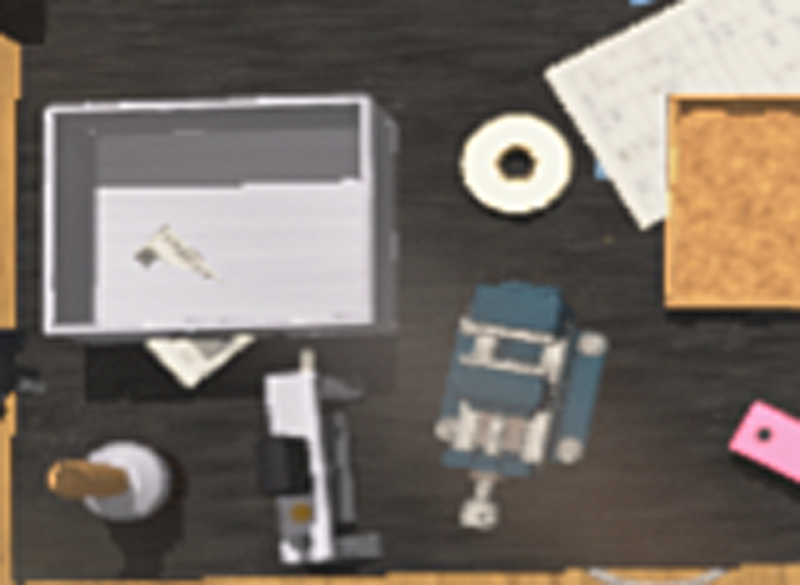

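```bash
python3 - <<'E'
from h import *
c=cal('wrist');ct=cal('top')
s=telemetry.observe();P=np.array(s['position'])
print(proj(c,P),proj(ct,P),proj(c,[P[0],P[1],.15]),proj(c,[P[0],P[1],.05]))
print('brush top',onz(c,312,207,.15),onz(c,313,176,.05), 'handle mid')
o1,d1=ray(c,313,208);
for z in (.1,.12,.14,.15): print(z,(o1+d1*(z-o1[2])/d1[2]).round(4), onz(ct,160+75/5,140+478/4.5,z).round(4))
E
```

```text
[317.18360563 271.66809501] [159.09805906 244.59397381] [316.9534566  209.24887448] [316.84127968 179.10043551]
brush top [0.41483468 0.23868195 0.15      ] [0.41482359 0.24024395 0.05      ] handle mid
0.1 [0.4112 0.2227 0.1   ] [0.4167 0.246  0.1   ]
0.12 [0.4129 0.2287 0.12  ] [0.4162 0.2392 0.12  ]
0.14 [0.4145 0.2348 0.14  ] [0.4157 0.2323 0.14  ]
0.15 [0.4153 0.2378 0.15  ] [0.4154 0.2289 0.15  ]
```

Emit:
arm_command([
  [1,0.005,-0.02,0.35,0,0,0],
  [1,0.005,-0.02,0.65,0,0,0],
  [1,0.005,-0.02,0.895,0,0,0],
  [1,0.005,-0.02,0.895,0,0,0],
])

```text
clock: 4.15
position: [0.4147, 0.2385, 0.1059]
tool_rot: [-3.14, 0.002, 1.34]
force: [0.8, 0.6, 1.0]
grip_width: 0.0854
```

```bash
python3 - <<'E'
from h import *
s=st()
im=cams.grab_frame('wrist');cv2.imwrite('pics/w5.png',im)
E
```

```text
{'clock': 4.15, 'position': [0.4147, 0.2385, 0.1059], 'tool_rot': [-3.1402, 0.0022, 1.3399], 'force': [0.786, 0.6405, 1.0257], 'grip_width': 0.0854, 'qpos': [-0.2346, 0.5659, -0.5396, 2.0718, 0.4863, 0.6309, -1.3378]}
```

View pics/w5.png

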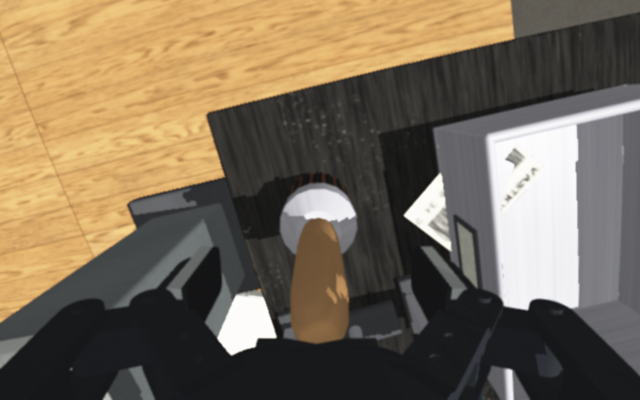

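Handle is centred between the jaws. Close.

Emit:
arm_command([
  [-1,0,0,0,0,0,0],
  [-1,0,0,0,0,0,0],
  [-1,0,0,0,0,0,0],
  [-1,0,0,0,0,0,0],
  [-1,0,0,0,0,0,0],
  [-1,0,0,0,0,0,0],
], newtons=40)

```text
clock: 4.95
position: [0.4152, 0.2398, 0.1071]
tool_rot: [3.14, -0.001, 1.341]
force: [1.7, -1.1, 8.4]
grip_width: 0.0212
```

```bash
python3 - <<'E'
from h import *
s=st()
to([.415,.238,.23],1.34);to([.565,.19,.23],1.34);to([.565,.19,.112],1.34)
E
```

```text
{'clock': 4.95, 'position': [0.4152, 0.2398, 0.1071], 'tool_rot': [3.1405, -0.0006, 1.341], 'force': [1.7174, -1.1009, 8.3821], 'grip_width': 0.0212, 'qpos': [-0.2353, 0.5639, -0.5409, 2.0713, 0.4871, 0.6299, -1.3389]}
delta [-0.011, 0.002, -0.82] [0.001, -0.001, 0.001] rows>= 2.0
delta [-0.095, 1.049, -0.818] [0.001, -0.001, 0.001] rows>= 3.2
delta [-0.096, 1.048, -0.032] [0.001, -0.001, 0.001] rows>= 2.5
```

Emit:
arm_command([
  [-1,0,0,-0.2,0,0,0],
  [-1,0,0,-0.5,0,0,0],
  [-1,0,0,-0.75,0,0,0],
  [-1,0,0,-0.8,0,0,0],
  [-1,-0.03,0.3,-0.82,0,0,0],
  [-1,-0.06,0.6,-0.82,0,0,0],
  [-1,-0.1,1,-0.82,0,0,0],
  [-1,-0.1,1,-0.82,0,0,0],
])

```text
clock: 5.95
position: [0.5599, 0.1883, 0.2276]
tool_rot: [-3.141, 0.001, 1.337]
force: [-0.2, 0.1, -2.1]
grip_width: 0.0204
```

```bash
python3 - <<'E'
from h import *
s=st()
im=cams.grab_frame('wrist');cv2.imwrite('pics/w6.png',im)
im=cams.grab_frame('scene');cv2.imwrite('pics/s6.png',cv2.resize(im[100:250,180:400],None,fx=3.6,fy=3.6,interpolation=cv2.INTER_CUBIC))
to([.57,.19,.114],1.34)
E
```

```text
{'clock': 5.95, 'position': [0.5599, 0.1883, 0.2276], 'tool_rot': [-3.1406, 0.0012, 1.3366], 'force': [-0.1845, 0.1288, -2.1345], 'grip_width': 0.0204, 'qpos': [-0.0119, 0.5472, -0.5963, 1.692, 0.3518, 1.013, -0.9637]}
delta [0.016, 0.089, 0.761] [-0.003, 0.001, 0.001] rows>= 1.8
```

View pics/w6.png

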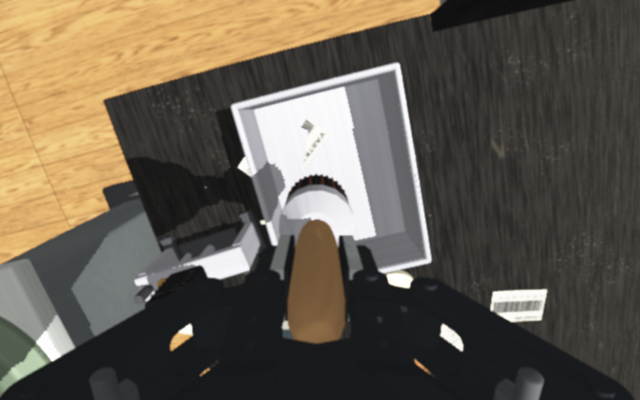

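View pics/s6.png

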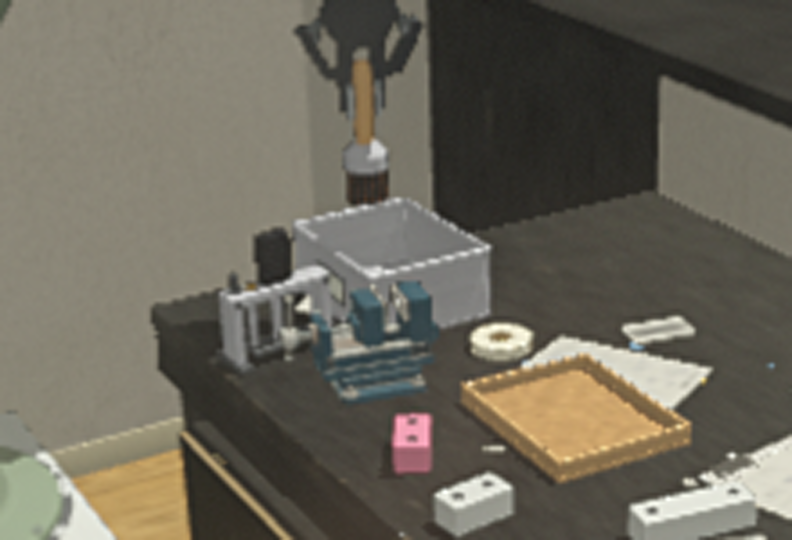

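Emit:
arm_command([
  [-1,0.02,0.09,0.3,0,0,0],
  [-1,0.02,0.09,0.6,0,0,0],
  [-1,0.02,0.09,0.74,0,0,0],
  [-1,0.02,0.09,0.76,0,0,0],
  [-1,0.02,0.09,0.76,0,0,0],
  [-1,0.02,0.09,0.76,0,0,0],
])

```text
clock: 6.8
position: [0.5716, 0.1911, 0.117]
tool_rot: [3.14, -0.001, 1.341]
force: [0.0, -0.2, -1.7]
grip_width: 0.0204
```

```bash
python3 - <<'E'
from h import *
s=st()
im=cams.grab_frame('wrist');cv2.imwrite('pics/w7.png',im)
E
```

```text
{'clock': 6.8, 'position': [0.5716, 0.1911, 0.117], 'tool_rot': [3.1399, -0.001, 1.3412], 'force': [0.0157, -0.2451, -1.7287], 'grip_width': 0.0204, 'qpos': [-0.0614, 0.6979, -0.53, 1.7468, 0.4604, 0.8212, -1.0382]}
```

View pics/w7.png

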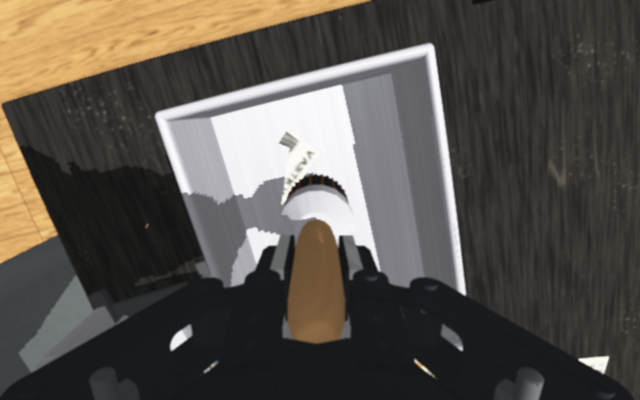

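Emit:
arm_command([
  [-1,0,0,0.02,0,0,0],
  [-1,0,0,0.04,0,0,0],
  [-1,0,0,0.05,0,0,0],
  [-1,0,0,0.05,0,0,0],
])

```text
clock: 7.35
position: [0.5725, 0.1913, 0.1107]
tool_rot: [3.138, -0.002, 1.341]
force: [-6.4, -4.1, 40.5]
grip_width: 0.0208
```

Emit:
arm_command([
  [-1,0,0,-0.1,0,0,0],
  [-1,0,0,-0.3,0,0,0],
  [-1,0,0,-0.5,0,0,0],
  [-1,0,0,-0.5,0,0,0],
  [-1,0,0,-0.5,0,0,0],
])

```text
clock: 7.98
position: [0.5708, 0.1905, 0.1825]
tool_rot: [-3.141, 0.001, 1.341]
force: [-0.9, -0.1, -1.9]
grip_width: 0.0208
```

Emit:
arm_command([
  [-1,0,0,0.2,0,0,0],
  [-1,0,0,0.4,0,0,0],
  [-1,0,0,0.47,0,0,0],
  [-1,0,0,0.48,0,0,0],
  [-1,0,0,0.48,0,0,0],
])

```text
clock: 8.6
position: [0.571, 0.1909, 0.1111]
tool_rot: [-3.141, 0.0, 1.341]
force: [-0.1, 0.1, -1.2]
grip_width: 0.0209
```

Emit:
arm_command([
  [-1,0,0,0.007,0,0,0],
  [-1,0,0,0.013,0,0,0],
  [-1,0,0,0.013,0,0,0],
  [-1,0,0,0.013,0,0,0],
])

```text
clock: 9.1
position: [0.5715, 0.191, 0.1103]
tool_rot: [3.14, -0.0, 1.341]
force: [-4.4, -1.7, 16.1]
grip_width: 0.0206
```

```bash
python3 - <<'E'
from h import *
s=st()
im=cams.grab_frame('wrist');cv2.imwrite('pics/w8.png',im)
to([.55,.22,.23],1.34);to([.415,.245,.23],1.34)
E
```

```text
{'clock': 9.1, 'position': [0.5715, 0.191, 0.1103], 'tool_rot': [3.1403, -0.0005, 1.3411], 'force': [-4.399, -1.6863, 16.0656], 'grip_width': 0.0206, 'qpos': [-0.0642, 0.7071, -0.5261, 1.7501, 0.4676, 0.8106, -1.0441]}
delta [0.156, -0.182, -0.798] [0.002, -0.001, 0.001] rows>= 2.0
delta [0.114, -1.097, -0.799] [0.002, -0.001, 0.001] rows>= 3.3
```

View pics/w8.png

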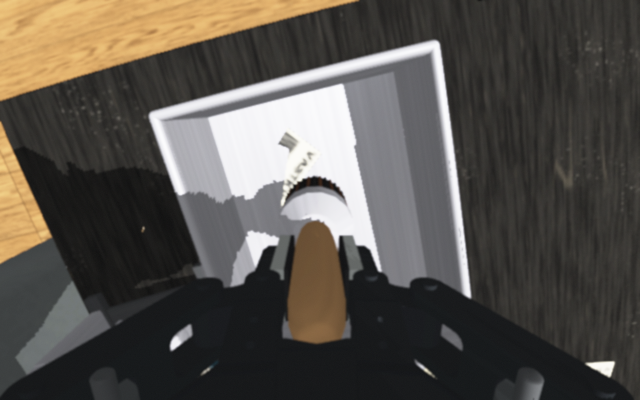

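Emit:
arm_command([
  [-1,0,0,-0.2,0,0,0],
  [-1,0,0,-0.5,0,0,0],
  [-1,0,0,-0.75,0,0,0],
  [-1,0,0,-0.8,0,0,0],
  [-1,0.04,-0.3,-0.8,0,0,0],
  [-1,0.1,-0.65,-0.8,0,0,0],
  [-1,0.12,-1,-0.8,0,0,0],
  [-1,0.12,-1,-0.8,0,0,0],
])

```text
clock: 10.15
position: [0.4261, 0.2433, 0.2289]
tool_rot: [-3.141, 0.001, 1.345]
force: [0.0, 0.3, -1.0]
grip_width: 0.0208
```

```bash
python3 - <<'E'
from h import *
s=st()
to([.418,.242,.109],1.34)
E
```

```text
{'clock': 10.15, 'position': [0.4261, 0.2433, 0.2289], 'tool_rot': [-3.1411, 0.001, 1.3453], 'force': [0.0123, 0.2713, -1.0087], 'grip_width': 0.0208, 'qpos': [-0.1208, 0.3974, -0.6635, 1.9412, 0.308, 0.9056, -1.165]}
delta [-0.02, -0.05, 0.799] [-0.001, 0.001, 0.007] rows>= 1.9
```

Emit:
arm_command([
  [-1,0,-0.03,0.3,0,0,0],
  [-1,0,-0.05,0.6,0,0,0],
  [-1,0,-0.05,0.75,0,0,0],
  [-1,0,-0.05,0.79,0,0,0],
  [-1,0,-0.05,0.795,0,0,0],
  [-1,0,-0.05,0.8,0,0,0],
  [-1,0,-0.05,0.8,0,0,0],
])

```text
clock: 11.02
position: [0.4222, 0.2442, 0.1097]
tool_rot: [3.141, -0.001, 1.341]
force: [0.4, 0.8, -1.7]
grip_width: 0.0207
```

Emit:
arm_command([
  [-1,0,0,0.012,0,0,0],
  [-1,0,0,0.02,0,0,0],
  [-1,0,0,0.023,0,0,0],
  [-1,0,0,0.023,0,0,0],
])

```text
clock: 11.52
position: [0.422, 0.2443, 0.1063]
tool_rot: [3.141, -0.0, 1.341]
force: [-3.1, -3.0, 15.5]
grip_width: 0.0206
```

Contact on the worktop; release and raise.

Emit:
arm_command([
  [0,0,0,0,0,0,0],
  [0,0,0,0,0,0,0],
  [1,0,0,0,0,0,0],
  [1,0,0,0,0,0,0],
  [1,0,0,0,0,0,0],
])

```text
clock: 12.15
position: [0.4218, 0.2441, 0.1056]
tool_rot: [-3.142, 0.0, 1.341]
force: [-0.3, 0.8, 0.6]
grip_width: 0.085
```

Emit:
arm_command([
  [1,0,0,-0.2,0,0,0],
  [1,0,0,-0.5,0,0,0],
  [1,0,0,-0.85,0,0,0],
  [1,0,0,-1,0,0,0],
  [1,0,0,-1,0,0,0],
])

```text
clock: 12.78
position: [0.4224, 0.2444, 0.2571]
tool_rot: [3.139, -0.002, 1.341]
force: [0.3, 0.1, -0.9]
grip_width: 0.0858
```

```bash
python3 - <<'E'
from h import *
s=st();c=cal('wrist')
im=cams.grab_frame('wrist');cv2.imwrite('pics/w9.png',im)
print(proj(c,[.422,.2443,.15]))
E
```

```text
{'clock': 12.775, 'position': [0.4224, 0.2444, 0.2571], 'tool_rot': [3.1392, -0.0016, 1.3408], 'force': [0.3116, 0.0558, -0.8966], 'grip_width': 0.0858, 'qpos': [-0.0985, 0.3564, -0.6902, 1.9177, 0.276, 0.9599, -1.1475]}
[315.95839495 202.94284024]
```

View pics/w9.png

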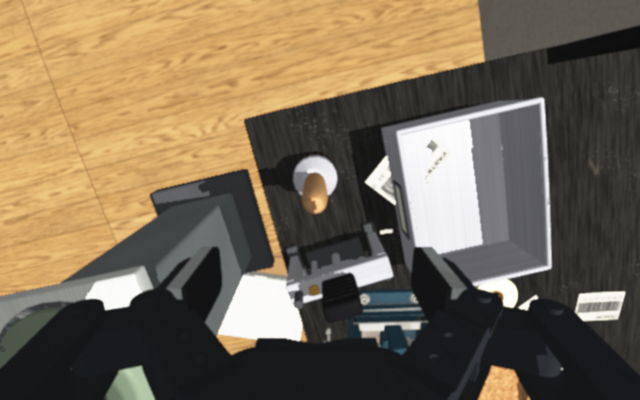

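```bash
python3 - <<'E'
from h import *
to([.425,.135,.29],.6)
to([.425,.135,.29],.1)
E
```

```text
delta [-0.703, 0.186, -0.228] [0.001, -0.001, 0.943] rows>= 4.0
delta [-0.703, 0.186, -0.228] [0.001, -0.001, 1.58] rows>= 6.6
```

Emit:
arm_command([
  [0,-0.1,0.05,-0.22,0,0,0.2],
  [0,-0.3,0.1,-0.22,0,0,0.4],
  [0,-0.5,0.15,-0.22,0,0,0.6],
  [0,-0.7,0.185,-0.22,0,0,0.8],
  [0,-0.7,0.185,-0.22,0,0,0.95],
  [0,-0.7,0.185,-0.22,0,0,0.95],
])

```text
clock: 13.58
position: [0.4246, 0.1354, 0.2878]
tool_rot: [-3.141, 0.001, 0.596]
force: [0.6, -0.5, 0.3]
grip_width: 0.0427
```

```bash
python3 - <<'E'
from h import *
st();to([.425,.135,.27],.1)
im=cams.grab_frame('wrist');cv2.imwrite('pics/w10.png',im)
E
```

```text
{'clock': 13.575, 'position': [0.4246, 0.1354, 0.2878], 'tool_rot': [-3.1412, 0.0013, 0.5956], 'force': [0.6292, -0.4732, 0.3081], 'grip_width': 0.0427, 'qpos': [0.0167, 0.2191, -0.5333, 1.9769, 0.1331, 0.9807, -1.5559]}
delta [0.001, 0.004, 0.119] [-0.0, 0.002, 0.631] rows>= 2.7
```

View pics/w10.png

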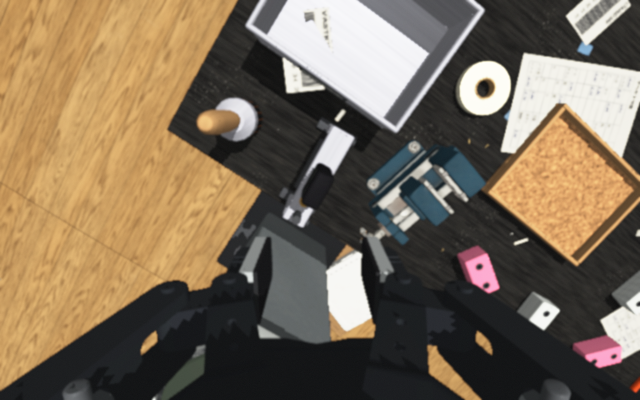

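```bash
python3 - <<'E'
from h import *
im=cv2.imread('pics/w10.png')
cv2.imwrite('pics/w10b.png',cv2.resize(im[100:240,240:400],None,fx=4,fy=4,interpolation=cv2.INTER_CUBIC))
E
```

```text
(no output)
```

View pics/w10b.png

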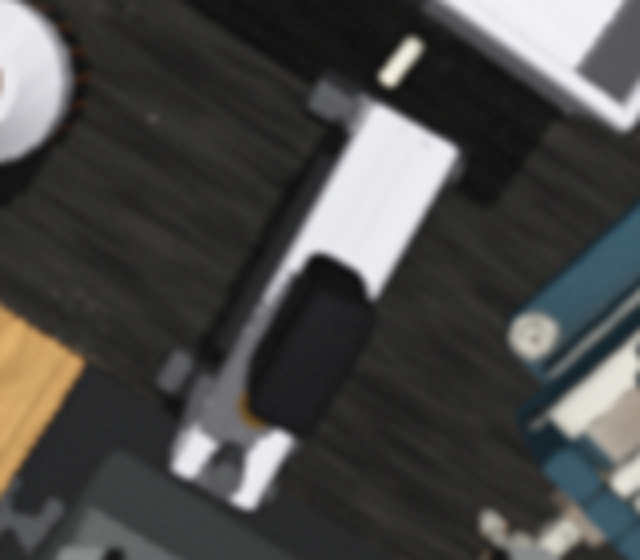

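```bash
python3 - <<'E'
from h import *
c=cal('wrist')
P=np.array([onz(c,u/4+240,v/4+100,.078)[:2] for u,v in [(375,100),(460,152),(255,508),(170,462)]])
e=P[0]-P[3]+P[1]-P[2];print(P.round(4),P.mean(0),np.arctan2(e[1],e[0]))
to([*P.mean(0),.27],.1)
E
```

```text
[[0.477  0.1508]
 [0.4786 0.1251]
 [0.3673 0.1145]
 [0.3653 0.1414]] [0.42205191 0.13296276] 0.08955079727924846
delta [-0.024, 0.006, 0.119] [-0.0, 0.002, 0.634] rows>= 2.7
```

Emit:
arm_command([
  [0,-0.02,0.01,0.1,0,0,0.22],
  [0,-0.02,0.01,0.12,0,0,0.44],
  [0,-0.02,0.01,0.2,0,0,0.645],
  [0,-0.02,0.01,0.33,0,0,0.645],
  [0,-0.02,0.01,0.33,0,0,0.645],
])

```text
clock: 14.25
position: [0.4225, 0.1328, 0.238]
tool_rot: [3.141, 0.003, 0.092]
force: [-0.1, -0.9, 0.9]
grip_width: 0.0426
```

```bash
python3 - <<'E'
from h import *
st();c=cal('wrist');to([.422,.133,.11],.09)
im=cams.grab_frame('wrist');cv2.imwrite('pics/w11.png',im)
print(proj(c,[.422,.133,.132]),proj(c,[.44,.1345,.132]),proj(c,[.422,.133,.078]),proj(c,[.479,.138,.078]))
E
```

```text
{'clock': 14.25, 'position': [0.4225, 0.1328, 0.238], 'tool_rot': [3.1413, 0.0028, 0.0921], 'force': [-0.1127, -0.8691, 0.8976], 'grip_width': 0.0426, 'qpos': [-0.066, 0.2728, -0.4434, 2.0487, 0.1528, 0.8539, -2.0749]}
delta [-0.001, -0.002, 0.853] [0.0, 0.004, 0.003] rows>= 2.0
[317.15343241 201.74838303] [317.40161878 178.20608325] [316.9263116  185.15303285] [317.29213838 121.00459914]
```

View pics/w11.png

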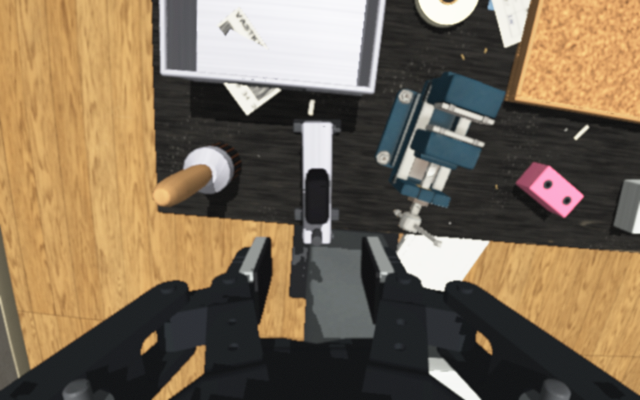

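Emit:
arm_command([
  [0,0,0,0.3,0,0,0],
  [0,0,0,0.6,0,0,0],
  [0,0,0,0.8,0,0,0],
  [0,0,0,0.845,0,0,0],
  [0,0,0,0.845,0,0,0],
])

```text
clock: 14.92
position: [0.4237, 0.1329, 0.1131]
tool_rot: [-3.141, -0.0, 0.089]
force: [-0.7, -0.6, 0.1]
grip_width: 0.043
```

Emit:
arm_command([
  [-1,0,0,0,0,0,0],
  [-1,0,0,0,0,0,0],
  [-1,0,0,0,0,0,0],
  [-1,0,0,0,0,0,0],
  [-1,0,0,0,0,0,0],
], newtons=60)

```text
clock: 15.55
position: [0.4239, 0.1326, 0.1136]
tool_rot: [-3.142, -0.002, 0.088]
force: [-1.9, -2.0, 10.8]
grip_width: 0.0174
```

```bash
python3 - <<'E'
from h import *
st()
im=cams.grab_frame('wrist');cv2.imwrite('pics/w12.png',im)
E
```

```text
{'clock': 15.55, 'position': [0.4239, 0.1326, 0.1136], 'tool_rot': [-3.1416, -0.0019, 0.0883], 'force': [-1.934, -2.0287, 10.8322], 'grip_width': 0.0174, 'qpos': [-0.1534, 0.4818, -0.3597, 2.1614, 0.3208, 0.5462, -2.234]}
```

View pics/w12.png

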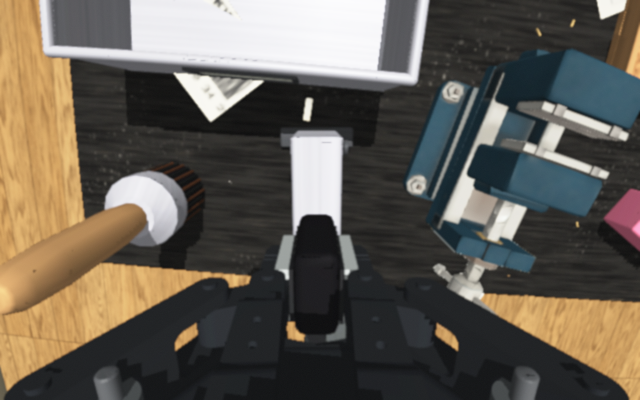

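Emit:
arm_command([
  [-1,0,0,-0.15,0,0,0],
  [-1,0,0,-0.4,0,0,0],
  [-1,0,0,-0.7,0,0,0],
  [-1,0,0,-1,0,0,0],
  [-1,0,0,-1,0,0,0],
])

```text
clock: 16.23
position: [0.4243, 0.133, 0.2655]
tool_rot: [-3.141, -0.006, 0.088]
force: [-0.2, -0.8, -6.4]
grip_width: 0.0172
```

```bash
python3 - <<'E'
from h import *
st();to([.46,.0,.27],.75)
im=cams.grab_frame('wrist');cv2.imwrite('pics/w13.png',im)
E
```

```text
{'clock': 16.225, 'position': [0.4243, 0.133, 0.2655], 'tool_rot': [-3.1408, -0.0056, 0.0882], 'force': [-0.2203, -0.8396, -6.4185], 'grip_width': 0.0172, 'qpos': [-0.0401, 0.235, -0.4661, 2.0161, 0.1345, 0.9137, -2.0596]}
delta [0.159, 0.904, -0.03] [0.001, -0.007, -0.843] rows>= 3.5
```

View pics/w13.png

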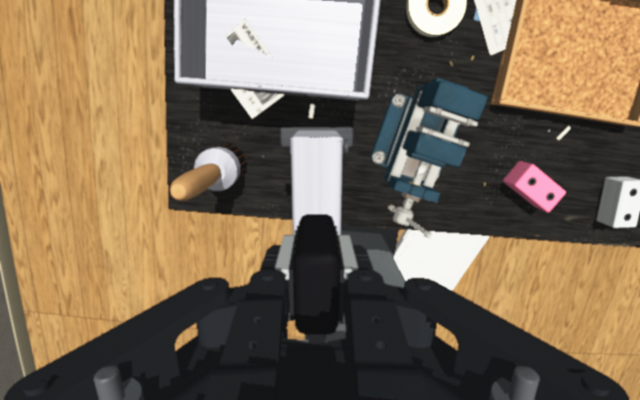

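Gauge lifted level. Carry it toward bar a.

Emit:
arm_command([
  [-1,0.04,0.2,-0.03,0,0,-0.1],
  [-1,0.1,0.45,-0.05,0,0,-0.3],
  [-1,0.15,0.7,-0.05,0,0,-0.5],
  [-1,0.17,0.95,-0.05,0,0,-0.7],
  [-1,0.17,1,-0.05,0,0,-0.85],
  [-1,0.17,1,-0.05,0,0,-0.85],
])

```text
clock: 17.02
position: [0.4613, -0.0151, 0.2687]
tool_rot: [-3.14, 0.001, 0.754]
force: [0.7, 0.4, -6.0]
grip_width: 0.0175
```

```bash
python3 - <<'E'
from h import *
st();to([.49,-.15,.27],1.2);to([.52,-.2,.27],1.398)
E
```

```text
{'clock': 17.025, 'position': [0.4613, -0.0151, 0.2687], 'tool_rot': [-3.14, 0.0014, 0.7543], 'force': [0.6637, 0.387, -5.9917], 'grip_width': 0.0175, 'qpos': [0.3091, 0.2659, -0.4851, 1.968, 0.1511, 0.9447, -1.067]}
delta [-0.476, 0.787, -0.009] [-0.002, 0.001, -0.567] rows>= 2.4
delta [-0.559, 1.166, -0.01] [-0.003, 0.001, -0.82] rows>= 3.4
```

Emit:
arm_command([
  [-1,-0.1,0.25,0,0,0,-0.15],
  [-1,-0.2,0.5,0,0,0,-0.35],
  [-1,-0.35,0.75,0,0,0,-0.55],
  [-1,-0.48,1,0,0,0,-0.75],
  [-1,-0.48,1,0,0,0,-0.82],
  [-1,-0.48,1,0,0,0,-0.82],
])

```text
clock: 17.77
position: [0.5122, -0.1722, 0.269]
tool_rot: [-3.14, -0.001, 1.398]
force: [0.4, 0.3, -5.7]
grip_width: 0.0176
```

```bash
python3 - <<'E'
from h import *
st();to([.545,-.31,.25],1.398)
im=cams.grab_frame('top');cv2.imwrite('pics/t14.png',im)
im=cams.grab_frame('wrist');cv2.imwrite('pics/w14.png',im)
E
```

```text
{'clock': 17.775, 'position': [0.5122, -0.1722, 0.269], 'tool_rot': [-3.1401, -0.0008, 1.3979], 'force': [0.4082, 0.3224, -5.6799], 'grip_width': 0.0176, 'qpos': [0.6096, 0.404, -0.5246, 1.7793, 0.232, 1.0215, -0.1752]}
delta [-0.868, 0.373, 0.126] [-0.002, -0.001, -0.0] rows>= 2.3
```

View pics/t14.png

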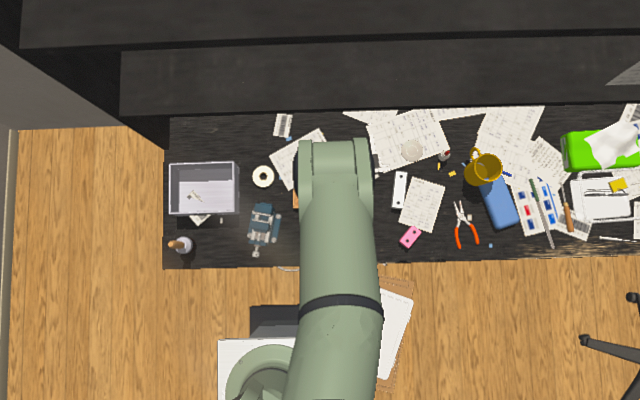

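View pics/w14.png

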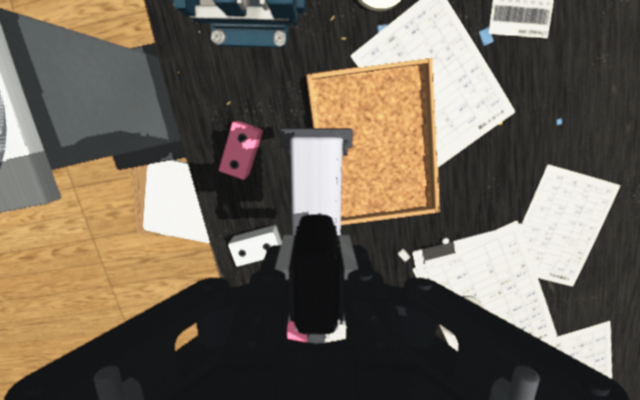

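```bash
python3 - <<'E'
from h import *
ct=cal('top')
P=np.array([onz(ct,330+u/5,150+v/5,.028)[:2] for u,v in [(330,105),(386,112),(367,290),(311,286)]]);e=P[0]-P[3]+P[1]-P[2]
print(P.round(4),P.mean(0),np.arctan2(e[1],e[0]))
print(onz(ct,377,172,0),onz(ct,376,158,0))
E
```

```text
[[ 0.6159 -0.367 ]
 [ 0.6108 -0.399 ]
 [ 0.5084 -0.3827]
 [ 0.5116 -0.3509]] [ 0.56167791 -0.37492   ] -0.15547204824160096
[ 0.61983846 -0.31585159  0.        ] [ 0.66188915 -0.31481943  0.        ]
```

Emit:
arm_command([
  [-1,-0.2,0.08,0,0,0,0],
  [-1,-0.5,0.2,0,0,0,0],
  [-1,-0.8,0.32,0,0,0,0],
  [-1,-1,0.42,0,0,0,0],
  [-1,-1,0.42,0,0,0,0],
])

```text
clock: 18.5
position: [0.5491, -0.3332, 0.2691]
tool_rot: [-3.141, 0.0, 1.396]
force: [-0.1, 1.2, -6.7]
grip_width: 0.0172
```

```bash
python3 - <<'E'
from h import *
st();to([.5602,-.3745,.23],1.398);to([.5602,-.3745,.14],1.398)
im=cams.grab_frame('top');cv2.imwrite('pics/t15.png',im)
im=cams.grab_frame('scene');cv2.imwrite('pics/s15.png',cv2.resize(im[100:300,220:460],None,fx=3.3,fy=3,interpolation=cv2.INTER_CUBIC))
E
```

```text
{'clock': 18.5, 'position': [0.5491, -0.3332, 0.2691], 'tool_rot': [-3.1409, 0.0003, 1.3961], 'force': [-0.1234, 1.1623, -6.6502], 'grip_width': 0.0172, 'qpos': [0.752, 0.5635, -0.4618, 1.5101, 0.2666, 1.1313, 0.0632]}
delta [-0.258, 0.121, 0.26] [-0.001, 0.0, -0.002] rows>= 0.9
delta [-0.258, 0.122, 0.86] [-0.001, 0.0, -0.002] rows>= 2.2
```

View pics/s15.png

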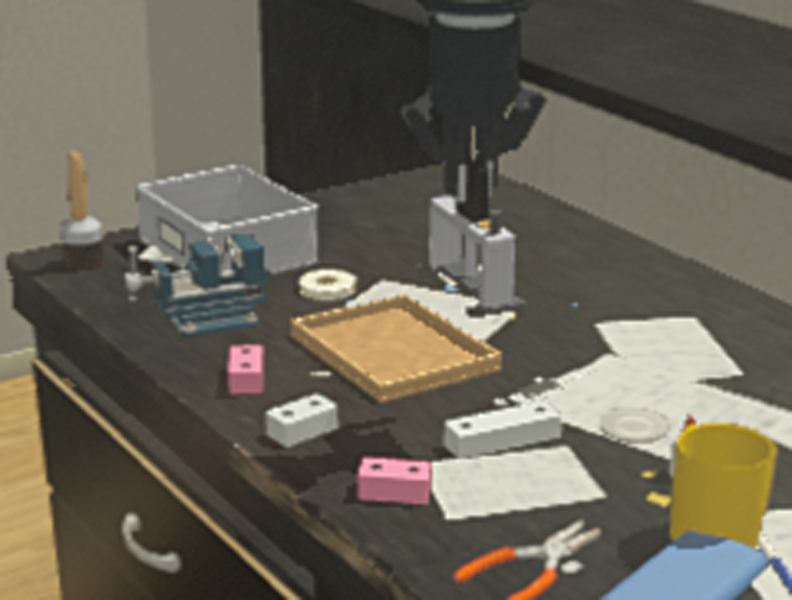

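Emit:
arm_command([
  [-1,-0.15,0.08,0.1,0,0,0],
  [-1,-0.25,0.128,0.3,0,0,0],
  [-1,-0.25,0.128,0.5,0,0,0],
  [-1,-0.25,0.128,0.6,0,0,0],
  [-1,-0.25,0.128,0.6,0,0,0],
])

```text
clock: 19.23
position: [0.5617, -0.3707, 0.1796]
tool_rot: [-3.141, -0.001, 1.401]
force: [0.4, 0.2, -5.7]
grip_width: 0.0173
```

```bash
python3 - <<'E'
from h import *
st();to([.5613,-.373,.1136],1.4)
im=cams.grab_frame('scene');cv2.imwrite('pics/s16.png',cv2.resize(im[150:280,310:450],None,fx=4.5,fy=4.5,interpolation=cv2.INTER_CUBIC))
im=cams.grab_frame('wrist');cv2.imwrite('pics/w16.png',im)
E
```

```text
{'clock': 19.225, 'position': [0.5617, -0.3707, 0.1796], 'tool_rot': [-3.1406, -0.0006, 1.401], 'force': [0.3886, 0.2167, -5.7198], 'grip_width': 0.0173, 'qpos': [0.7609, 0.6995, -0.4289, 1.5064, 0.3218, 1.0072, 0.0779]}
delta [-0.016, 0.001, 0.44] [-0.001, -0.001, 0.001] rows>= 1.1
```

View pics/s16.png

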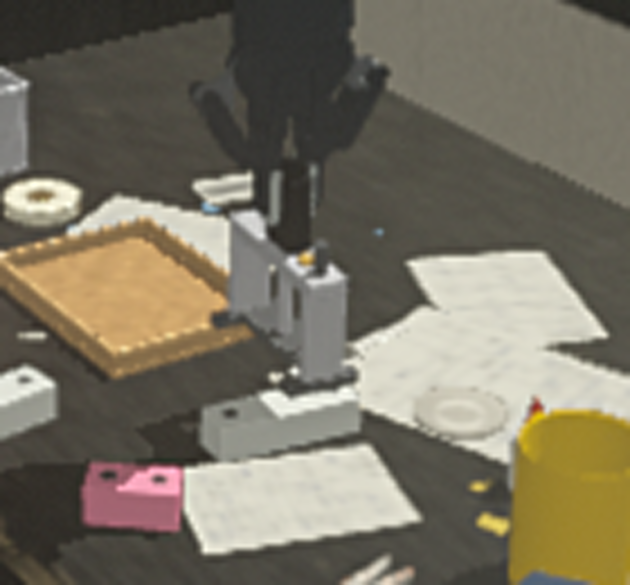

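View pics/w16.png

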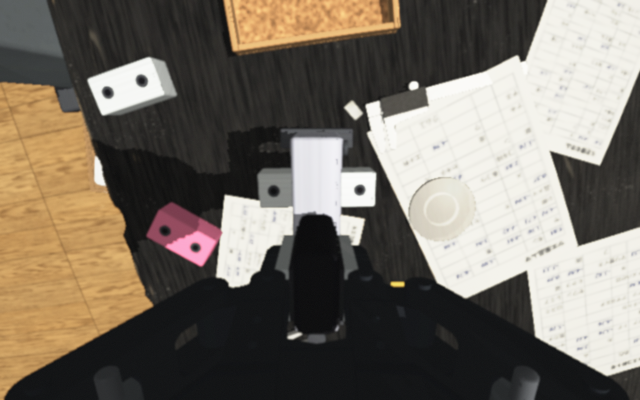

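Emit:
arm_command([
  [-1,-0.015,0,0.15,0,0,0],
  [-1,-0.015,0,0.28,0,0,0],
  [-1,-0.015,0,0.37,0,0,0],
  [-1,-0.015,0,0.41,0,0,0],
  [-1,-0.015,0,0.42,0,0,0],
])

```text
clock: 19.95
position: [0.5613, -0.3739, 0.1169]
tool_rot: [-3.141, -0.0, 1.4]
force: [-0.6, 0.6, -4.6]
grip_width: 0.0172
```

Emit:
arm_command([
  [-1,0,0,0.012,0,0,0],
  [-1,0,0,0.018,0,0,0],
  [-1,0,0,0.022,0,0,0],
  [-1,0,0,0.022,0,0,0],
])

```text
clock: 20.45
position: [0.5614, -0.3741, 0.114]
tool_rot: [3.141, 0.0, 1.4]
force: [-0.8, -1.4, 0.6]
grip_width: 0.0174
```

Emit:
arm_command([
  [-0.3,0,0,0,0,0,0],
  [-0.3,0,0,0,0,0,0],
  [-0.3,0,0,0,0,0,0],
  [-0.3,0,0,0,0,0,0],
  [-0.3,0,0,0,0,0,0],
])

```text
clock: 21.08
position: [0.5613, -0.374, 0.1136]
tool_rot: [3.142, -0.0, 1.4]
force: [0.4, -0.3, -0.3]
grip_width: 0.0297
```

```bash
python3 - <<'E'
from h import *
st()
im=cams.grab_frame('scene');cv2.imwrite('pics/s17.png',cv2.resize(im[160:280,330:430],None,fx=5,fy=5,interpolation=cv2.INTER_CUBIC))
im=cams.grab_frame('wrist');cv2.imwrite('pics/w17.png',im)
E
```

```text
{'clock': 21.075, 'position': [0.5613, -0.374, 0.1136], 'tool_rot': [3.1416, -0.0, 1.4001], 'force': [0.4, -0.2863, -0.3315], 'grip_width': 0.0297, 'qpos': [0.7505, 0.7769, -0.4041, 1.5447, 0.3611, 0.8947, 0.0518]}
```

View pics/s17.png

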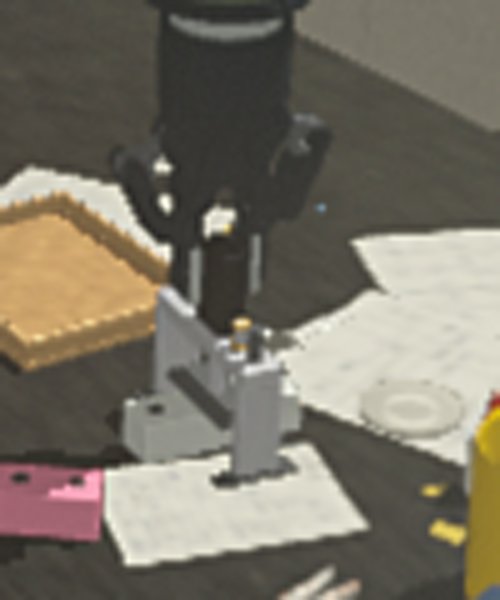

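View pics/w17.png

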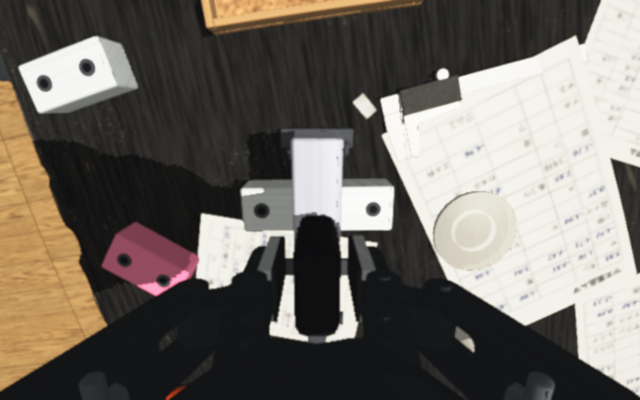

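```bash
python3 - <<'E'
from h import *
c=cal('scene')
for n,p in(('pin',(.5566,-.4014)),('post',(.5535,-.4192))):
    for z in(.078,.09,.1,.11): print(n,z,(((proj(c,[*p,z])-[330,160])*5)).round(1))
E
python3 - <<'E'
import cv2
im=cv2.imread('pics/s17.png');cv2.imwrite('pics/s17c.png',cv2.resize(im[280:480,130:320],None,fx=3,fy=3,interpolation=cv2.INTER_NEAREST))
E
```

```text
pin 0.078 [235.7 342. ]
pin 0.09 [236.5 323.8]
pin 0.1 [237.2 308.5]
pin 0.11 [237.9 293.1]
post 0.078 [250.4 356.1]
post 0.09 [251.3 337.7]
post 0.1 [252.  322.3]
post 0.11 [252.8 306.8]
```

View pics/s17c.png

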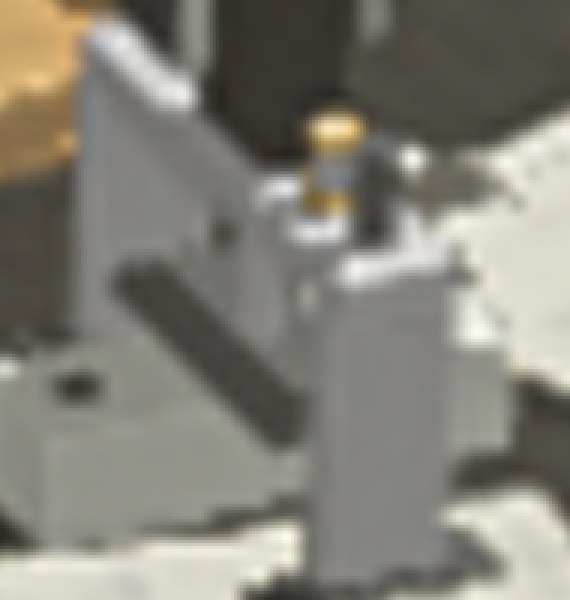

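Emit:
arm_command([
  [-1,0,0,0,0,0,0],
  [-1,0,0,0,0,0,0],
  [-1,0,0,0,0,0,0],
  [-1,0,0,0,0,0,0],
])

```text
clock: 21.68
position: [0.5614, -0.374, 0.1137]
tool_rot: [3.141, 0.0, 1.4]
force: [1.8, 0.2, 1.5]
grip_width: 0.0172
```

Emit:
arm_command([
  [-1,0,0,-0.1,0,0,0],
  [-1,0,0,-0.25,0,0,0],
  [-1,0,0,-0.4,0,0,0],
  [-1,0,0,-0.5,0,0,0],
  [-1,0,0,-0.5,0,0,0],
])

```text
clock: 22.3
position: [0.5615, -0.3741, 0.1896]
tool_rot: [3.14, 0.001, 1.4]
force: [0.4, 0.6, -6.3]
grip_width: 0.0176
```

```bash
python3 - <<'E'
from h import *
st();
im=cams.grab_frame('top');cv2.imwrite('pics/t18.png',im)
im=cams.grab_frame('scene');cv2.imwrite('pics/s18.png',cv2.resize(im[140:280,270:430],None,fx=4.5,fy=4,interpolation=cv2.INTER_CUBIC))
to([.418,-.2573,.19],1.68)
E
```

```text
{'clock': 22.3, 'position': [0.5615, -0.3741, 0.1896], 'tool_rot': [3.1404, 0.0006, 1.4001], 'force': [0.3616, 0.6399, -6.319], 'grip_width': 0.0176, 'qpos': [0.7664, 0.6903, -0.4316, 1.4955, 0.3174, 1.0241, 0.0857]}
delta [0.604, -1.07, -0.013] [-0.001, -0.001, -0.356] rows>= 2.9
```

View pics/s18.png

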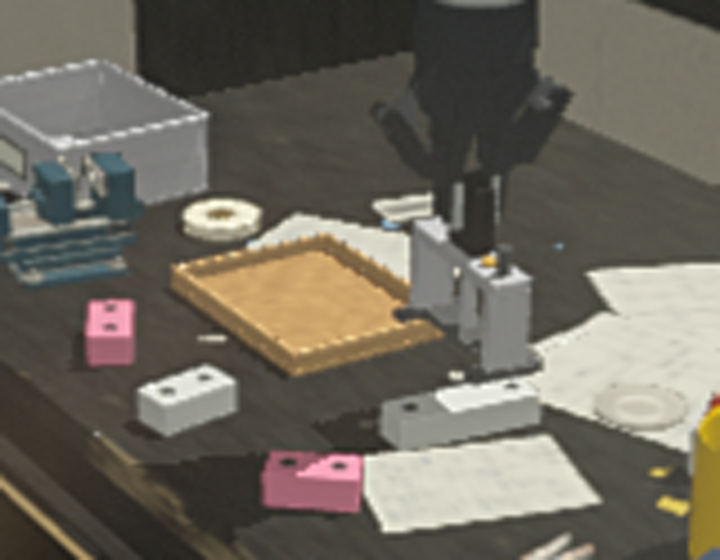

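Emit:
arm_command([
  [-1,0.1,-0.2,0,0,0,-0.1],
  [-1,0.25,-0.45,0,0,0,-0.2],
  [-1,0.4,-0.7,0,0,0,-0.3],
  [-1,0.52,-0.93,0,0,0,-0.356],
  [-1,0.52,-0.93,0,0,0,-0.356],
  [-1,0.52,-0.93,0,0,0,-0.356],
])

```text
clock: 23.15
position: [0.4372, -0.2737, 0.1884]
tool_rot: [3.142, -0.0, 1.679]
force: [0.3, -0.7, -5.7]
grip_width: 0.0172
```

```bash
python3 - <<'E'
from h import *
st();c=cal('wrist')
im=cams.grab_frame('wrist');cv2.imwrite('pics/w19.png',im)
im=cams.grab_frame('scene');cv2.imwrite('pics/s19.png',cv2.resize(im[140:280,270:430],None,fx=4.5,fy=4,interpolation=cv2.INTER_CUBIC))
to([.418,-.2573,.17],1.68)
for q in ((.03,.016),(-.03,.016),(-.03,-.016),(.03,-.016)):
    a=.111;R=np.array([[np.cos(a),-np.sin(a)],[np.sin(a),np.cos(a)]]);p=R@np.array(q)+[.418,-.2592];print(proj(c,[*p,.028]).round(0))
E
```

```text
{'clock': 23.15, 'position': [0.4372, -0.2737, 0.1884], 'tool_rot': [3.1415, -0.0001, 1.6793], 'force': [0.2781, -0.7357, -5.6983], 'grip_width': 0.0172, 'qpos': [0.858, 0.4743, -0.5471, 1.9239, 0.3272, 0.8317, 0.2451]}
delta [0.123, -0.117, 0.122] [0.0, -0.0, -0.001] rows>= 0.5
[330. 151.]
[263. 151.]
[264. 186.]
[330. 186.]
```

View pics/w19.png

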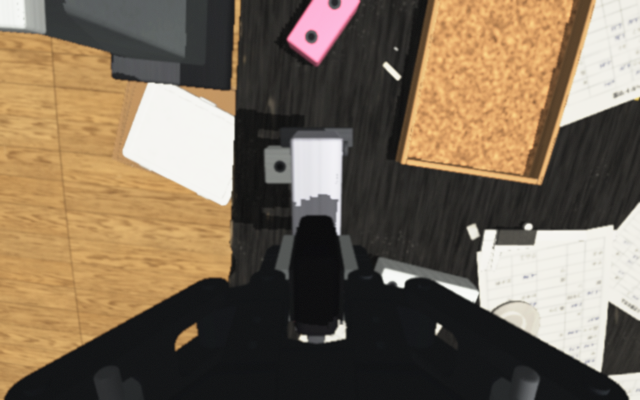

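View pics/s19.png

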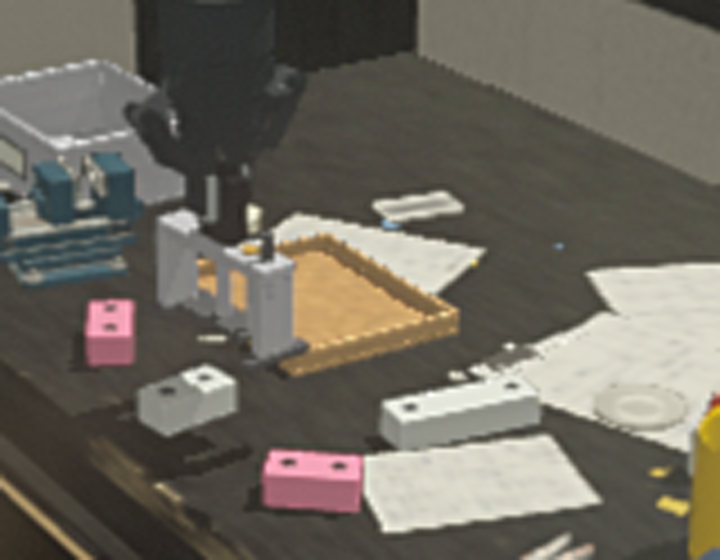

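Emit:
arm_command([
  [-1,0.07,-0.06,0,0,0,0],
  [-1,0.125,-0.117,0.05,0,0,0],
  [-1,0.125,-0.117,0.2,0,0,0],
  [-1,0.125,-0.117,0.35,0,0,0],
  [-1,0.125,-0.117,0.44,0,0,0],
  [-1,0.125,-0.117,0.475,0,0,0],
  [-1,0.125,-0.117,0.48,0,0,0],
])

```text
clock: 24.12
position: [0.4175, -0.2565, 0.1166]
tool_rot: [-3.141, -0.0, 1.68]
force: [-1.0, 1.5, -4.0]
grip_width: 0.0175
```

Emit:
arm_command([
  [-1,0,0,0.01,0,0,0],
  [-1,0,0,0.017,0,0,0],
  [-1,0,0,0.02,0,0,0],
  [-1,0,0,0.02,0,0,0],
])

```text
clock: 24.62
position: [0.4177, -0.2567, 0.1138]
tool_rot: [3.141, 0.0, 1.68]
force: [-0.6, 1.4, -1.1]
grip_width: 0.0172
```

Emit:
arm_command([
  [-0.3,0,0,0,0,0,0],
  [-0.3,0,0,0,0,0,0],
  [-0.3,0,0,0,0,0,0],
  [-0.3,0,0,0,0,0,0],
  [-0.3,0,0,0,0,0,0],
])

```text
clock: 25.25
position: [0.4175, -0.2567, 0.1136]
tool_rot: [-3.142, -0.0, 1.68]
force: [-0.1, -1.0, -0.5]
grip_width: 0.0299
```

```bash
python3 - <<'E'
from h import *
st()
im=cams.grab_frame('scene');cv2.imwrite('pics/s20.png',cv2.resize(im[170:270,270:370],None,fx=6,fy=6,interpolation=cv2.INTER_CUBIC))
im=cams.grab_frame('wrist');cv2.imwrite('pics/w20.png',im)
E
```

```text
{'clock': 25.25, 'position': [0.4175, -0.2567, 0.1136], 'tool_rot': [-3.1415, -0.0, 1.6798], 'force': [-0.065, -0.9586, -0.4587], 'grip_width': 0.0299, 'qpos': [0.8006, 0.5547, -0.4877, 2.0424, 0.4247, 0.6424, 0.1385]}
```

View pics/s20.png

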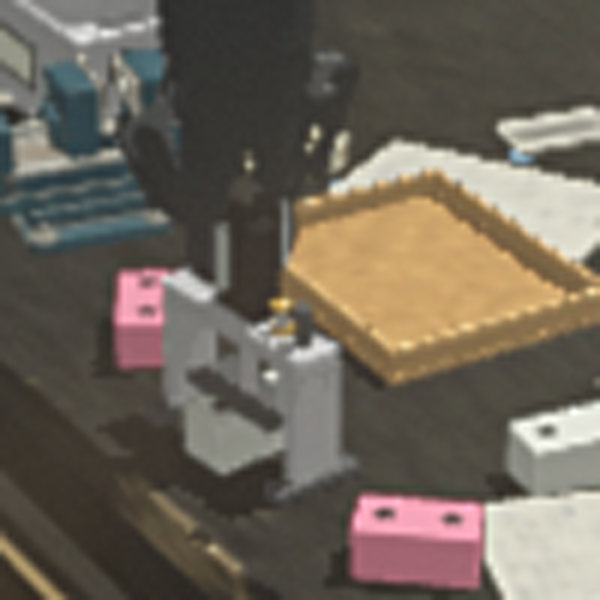

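View pics/w20.png

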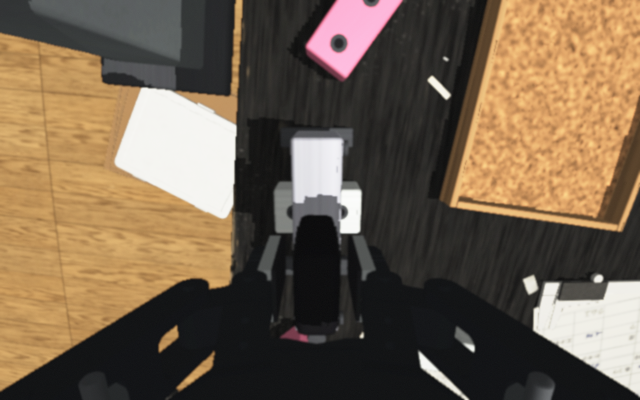

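```bash
python3 - <<'E'
from h import *
c=cal('scene');C=np.array([.4177,-.2586]);d=np.array([np.cos(1.68),np.sin(1.68)])
for n,o in(('pin',-.026),('post',-.044)):
    for z in(.078,.09,.1,.11): print(n,z,(((proj(c,[*(C+o*d),z])-[270,170])*6)).round(1))
im=cv2.imread('pics/s20.png');cv2.imwrite('pics/s20c.png',cv2.resize(im[250:400,220:370],None,fx=4,fy=4,interpolation=cv2.INTER_NEAREST))
E
```

```text
pin 0.078 [275.8 327. ]
pin 0.09 [275.4 305.4]
pin 0.1 [275.1 287.3]
pin 0.11 [274.7 269.1]
post 0.078 [298.4 340.8]
post 0.09 [298.1 319. ]
post 0.1 [297.8 300.8]
post 0.11 [297.5 282.5]
```

View pics/s20c.png

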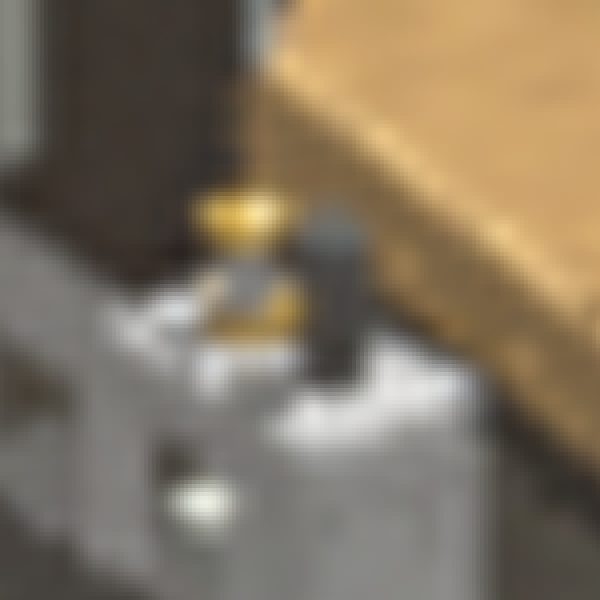

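Emit:
arm_command([
  [-1,0,0,0,0,0,0],
  [-1,0,0,0,0,0,0],
  [-1,0,0,0,0,0,0],
  [-1,0,0,0,0,0,0],
])

```text
clock: 25.85
position: [0.4176, -0.2566, 0.1137]
tool_rot: [3.141, 0.0, 1.68]
force: [0.0, 0.8, 4.8]
grip_width: 0.0173
```

Emit:
arm_command([
  [-1,0,0,-0.1,0,0,0],
  [-1,0,0,-0.3,0,0,0],
  [-1,0,0,-0.6,0,0,0],
  [-1,0,0,-0.9,0,0,0],
  [-1,0,0,-1,0,0,0],
  [-1,0,0,-1,0,0,0],
])

```text
clock: 26.6
position: [0.4173, -0.2568, 0.2637]
tool_rot: [3.141, 0.001, 1.679]
force: [0.5, 0.1, -6.2]
grip_width: 0.0173
```

```bash
python3 - <<'E'
from h import *
st();to([.445,-.10,.27],1.2)
E
```

```text
{'clock': 26.6, 'position': [0.4173, -0.2568, 0.2637], 'tool_rot': [3.1413, 0.0007, 1.6794], 'force': [0.4897, 0.075, -6.193], 'grip_width': 0.0173, 'qpos': [0.9137, 0.3367, -0.6051, 1.9061, 0.2309, 0.9673, 0.3114]}
delta [1.019, 0.297, -0.042] [0.001, 0.001, 0.61] rows>= 2.6
```

Emit:
arm_command([
  [-1,0.2,0.1,-0.04,0,0,0.1],
  [-1,0.4,0.2,-0.06,0,0,0.25],
  [-1,0.6,0.27,-0.06,0,0,0.4],
  [-1,0.8,0.3,-0.06,0,0,0.6],
  [-1,1,0.3,-0.06,0,0,0.6],
  [-1,1,0.3,-0.06,0,0,0.6],
])

```text
clock: 27.35
position: [0.4451, -0.1006, 0.2711]
tool_rot: [-3.139, -0.0, 1.212]
force: [0.6, -0.7, -6.5]
grip_width: 0.0171
```

```bash
python3 - <<'E'
from h import *
st();to([.45,.03,.272],.55)
E
```

```text
{'clock': 27.35, 'position': [0.4451, -0.1006, 0.2711], 'tool_rot': [-3.1388, -0.0001, 1.212], 'force': [0.5807, -0.6871, -6.4599], 'grip_width': 0.0171, 'qpos': [0.589, 0.2682, -0.5931, 1.9723, 0.1811, 0.9557, -0.4519]}
delta [0.827, -0.275, -0.005] [-0.003, 0.001, 0.843] rows>= 3.5
```

Emit:
arm_command([
  [-1,0.15,-0.05,0,0,0,0.15],
  [-1,0.35,-0.1,0,0,0,0.35],
  [-1,0.55,-0.18,0,0,0,0.55],
  [-1,0.75,-0.25,0,0,0,0.75],
  [-1,0.83,-0.275,0,0,0,0.85],
  [-1,0.83,-0.275,0,0,0,0.85],
])

```text
clock: 28.1
position: [0.4511, 0.0286, 0.2714]
tool_rot: [-3.141, 0.002, 0.543]
force: [0.2, 1.1, -5.5]
grip_width: 0.0172
```

```bash
python3 - <<'E'
from h import *
st();to([.424,.135,.268],.09)
E
```

```text
{'clock': 28.1, 'position': [0.4511, 0.0286, 0.2714], 'tool_rot': [-3.1406, 0.0017, 0.5426], 'force': [0.2033, 1.1138, -5.4757], 'grip_width': 0.0172, 'qpos': [0.2663, 0.2532, -0.546, 1.9838, 0.1602, 0.9482, -1.3878]}
delta [0.212, -0.701, 0.023] [-0.001, 0.002, 0.576] rows>= 2.4
```

Emit:
arm_command([
  [-1,0.05,-0.2,0,0,0,0.15],
  [-1,0.1,-0.4,0,0,0,0.3],
  [-1,0.18,-0.6,0,0,0,0.45],
  [-1,0.21,-0.7,0,0,0,0.575],
  [-1,0.21,-0.7,0.05,0,0,0.575],
  [-1,0.21,-0.7,0.05,0,0,0.575],
])

```text
clock: 28.85
position: [0.4243, 0.1332, 0.264]
tool_rot: [3.141, 0.002, 0.091]
force: [-0.1, -0.1, -5.8]
grip_width: 0.0172
```

```bash
python3 - <<'E'
from h import *
st();to([.424,.135,.1145],.09)
im=cams.grab_frame('wrist');cv2.imwrite('pics/w21.png',im)
E
```

```text
{'clock': 28.85, 'position': [0.4243, 0.1332, 0.264], 'tool_rot': [3.1408, 0.0019, 0.0908], 'force': [-0.0835, -0.0597, -5.7848], 'grip_width': 0.0172, 'qpos': [0.0153, 0.2488, -0.534, 2.01, 0.1576, 0.9243, -2.0807]}
delta [0.001, -0.013, 0.997] [0.001, 0.002, 0.001] rows>= 2.4
```

View pics/w21.png

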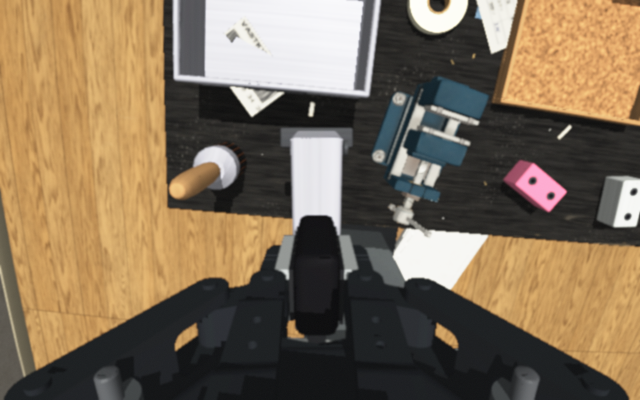

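Emit:
arm_command([
  [-1,0,-0.01,0.3,0,0,0],
  [-1,0,-0.01,0.6,0,0,0],
  [-1,0,-0.01,0.85,0,0,0],
  [-1,0,-0.01,0.95,0,0,0],
  [-1,0,-0.01,0.985,0,0,0],
  [-1,0,-0.01,0.995,0,0,0],
  [-1,0,-0.01,1,0,0,0],
  [-1,0,-0.01,1,0,0,0],
])

```text
clock: 29.9
position: [0.4247, 0.1361, 0.1157]
tool_rot: [-3.141, -0.001, 0.089]
force: [-0.1, -0.7, -6.6]
grip_width: 0.0172
```

Emit:
arm_command([
  [-1,0,0,0.008,0,0,0],
  [-1,0,0,0.013,0,0,0],
  [-1,0,0,0.014,0,0,0],
  [-1,0,0,0.014,0,0,0],
])

```text
clock: 30.4
position: [0.4245, 0.1362, 0.1137]
tool_rot: [3.141, -0.001, 0.089]
force: [-5.1, -1.8, 14.5]
grip_width: 0.0172
```

Emit:
arm_command([
  [-0.3,0,0,0,0,0,0],
  [-0.3,0,0,0,0,0,0],
  [0,0,0,0,0,0,0],
  [0,0,0,0,0,0,0],
  [0,0,0,0,0,0,0],
])

```text
clock: 31.02
position: [0.4243, 0.1361, 0.113]
tool_rot: [-3.142, 0.0, 0.089]
force: [0.7, 0.9, 0.2]
grip_width: 0.0429
```

Emit:
arm_command([
  [0,0,0,-0.15,0,0,0],
  [0,0,0,-0.5,0,0,0],
  [0,0,0,-0.9,0,0,0],
  [0,0,0,-1,0,0,0],
  [0,0,0,-1,0,0,0],
])

```text
clock: 31.65
position: [0.4246, 0.136, 0.2635]
tool_rot: [3.142, -0.002, 0.089]
force: [-1.0, -0.5, -0.7]
grip_width: 0.0429
```

```bash
python3 - <<'E'
from h import *
st();to([.45,-.0,.3],.7)
im=cams.grab_frame('wrist');cv2.imwrite('pics/w22.png',im)
im=cams.grab_frame('scene');cv2.imwrite('pics/s22.png',cv2.resize(im[140:280,220:420],None,fx=3.9,fy=3.9,interpolation=cv2.INTER_CUBIC))
E
```

```text
{'clock': 31.65, 'position': [0.4246, 0.136, 0.2635], 'tool_rot': [3.1415, -0.0017, 0.0888], 'force': [-1.0236, -0.4913, -0.6702], 'grip_width': 0.0429, 'qpos': [0.0271, 0.2523, -0.5554, 2.0098, 0.167, 0.9214, -2.0974]}
delta [0.089, 0.918, -0.243] [0.001, -0.002, -0.778] rows>= 3.3
```

View pics/w22.png

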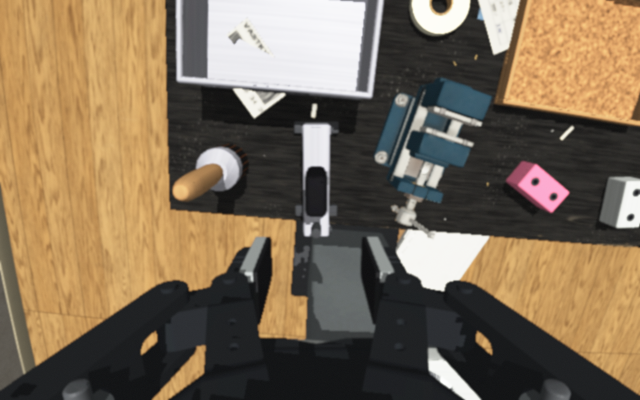

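View pics/s22.png

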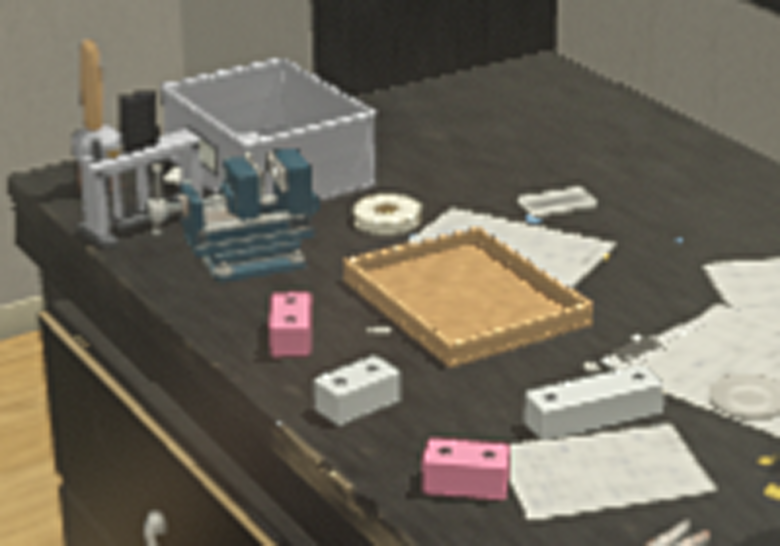

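```bash
python3 - <<'E'
from h import *
c=cal('top')
P=np.array([onz(c,290+u/4,150+v/4,.02)[:2] for u,v in [(13,43),(263,41),(263,236),(12,235)]])
print(P.round(4),P.mean(0))
E
```

```text
[[ 0.6571 -0.0715]
 [ 0.6527 -0.2532]
 [ 0.5104 -0.2476]
 [ 0.5166 -0.0677]] [ 0.58421222 -0.16001794]
```

Emit:
arm_command([
  [0,0.02,0.2,-0.2,0,0,0],
  [0,0.05,0.5,-0.24,0,0,0],
  [0,0.09,0.9,-0.24,0,0,0],
  [0,0.09,0.95,-0.24,0,0,0],
  [0,0.09,0.95,-0.24,0,0,0],
])

```text
clock: 32.38
position: [0.4501, -0.0047, 0.2979]
tool_rot: [-3.141, 0.002, 0.089]
force: [-1.3, 0.2, -0.2]
grip_width: 0.0426
```

```bash
python3 - <<'E'
from h import *
st();to([.42,-.13,.27],.1)
E
```

```text
{'clock': 32.375, 'position': [0.4501, -0.0047, 0.2979], 'tool_rot': [-3.1411, 0.002, 0.0886], 'force': [-1.2592, 0.2047, -0.1917], 'grip_width': 0.0426, 'qpos': [0.2821, 0.2084, -0.468, 1.9551, 0.11, 1.0047, -1.7187]}
delta [-0.273, 0.814, 0.186] [-0.001, 0.003, -0.015] rows>= 2.1
```

Emit:
arm_command([
  [1,-0.05,0.3,0,0,0,0],
  [1,-0.15,0.6,0.1,0,0,0],
  [1,-0.25,0.9,0.2,0,0,0],
  [1,-0.28,1,0.3,0,0,0],
  [1,-0.28,1,0.3,0,0,0],
])

```text
clock: 33.0
position: [0.4217, -0.1569, 0.2528]
tool_rot: [-3.14, 0.002, 0.09]
force: [0.3, 0.7, 0.7]
grip_width: 0.0854
```

```bash
python3 - <<'E'
from h import *
st();to([.418,-.2592,.2],.111);to([.418,-.2592,.12],.111)
im=cams.grab_frame('wrist');cv2.imwrite('pics/w23.png',im)
E
```

```text
{'clock': 33.0, 'position': [0.4217, -0.1569, 0.2528], 'tool_rot': [-3.1402, 0.002, 0.0896], 'force': [0.2928, 0.7057, 0.7165], 'grip_width': 0.0854, 'qpos': [0.5264, 0.255, -0.3582, 2.0186, 0.1131, 0.8889, -1.3739]}
delta [-0.085, 0.677, 0.352] [-0.002, 0.003, -0.027] rows>= 1.8
delta [-0.084, 0.678, 0.885] [-0.002, 0.003, -0.027] rows>= 2.7
```

View pics/w23.png

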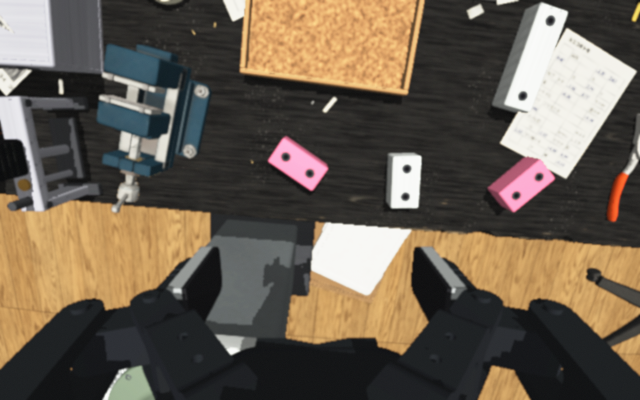

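Emit:
arm_command([
  [1,-0.04,0.3,0.1,0,0,-0.02],
  [1,-0.08,0.55,0.25,0,0,-0.027],
  [1,-0.085,0.677,0.5,0,0,-0.027],
  [1,-0.085,0.677,0.75,0,0,-0.027],
  [1,-0.085,0.677,0.8,0,0,-0.027],
  [1,-0.085,0.677,0.8,0,0,-0.027],
])

```text
clock: 33.8
position: [0.4193, -0.259, 0.1348]
tool_rot: [-3.141, -0.001, 0.112]
force: [0.7, -0.1, -0.3]
grip_width: 0.0854
```

```bash
python3 - <<'E'
from h import *
st();c=cal('wrist')
im=cams.grab_frame('wrist');cv2.imwrite('pics/w24.png',im)
bars(im,c,[(270,100,370,290)],thr=150,sat=40,vis='pics/w24v.png')
E
```

```text
{'clock': 33.8, 'position': [0.4193, -0.259, 0.1348], 'tool_rot': [-3.1414, -0.0005, 0.1123], 'force': [0.7136, -0.1145, -0.2879], 'grip_width': 0.0854, 'qpos': [0.6382, 0.4925, -0.2671, 2.0319, 0.2091, 0.6423, -1.2251]}
0.028 ctr [ 0.4202 -0.2567] size [61.8 31.9] long-axis yaw 0.112 3260.5
0.038 ctr [ 0.423  -0.2564] size [59.1 30.6] long-axis yaw 0.112 3260.5
```

View pics/w24v.png

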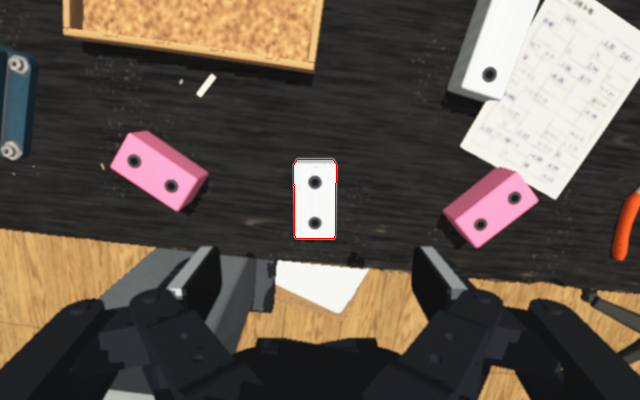

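Emit:
arm_command([
  [1,0,-0.013,0.3,0,0,0],
  [1,0,-0.013,0.55,0,0,0],
  [1,0,-0.013,0.7,0,0,0],
  [1,0,-0.013,0.745,0,0,0],
  [1,0,-0.013,0.745,0,0,0],
])

```text
clock: 34.48
position: [0.4188, -0.2582, 0.0232]
tool_rot: [3.141, -0.001, 0.111]
force: [-0.4, 0.1, 1.0]
grip_width: 0.0852
```

Emit:
arm_command([
  [-1,0,0,0,0,0,0],
  [-1,0,0,0,0,0,0],
  [-1,0,0,0,0,0,0],
  [-1,0,0,0,0,0,0],
  [-1,0,0,0,0,0,0],
])

```text
clock: 35.1
position: [0.4183, -0.2583, 0.0229]
tool_rot: [3.141, -0.0, 0.11]
force: [-2.5, 1.6, 14.1]
grip_width: 0.031
```

Emit:
arm_command([
  [-1,0,0,-0.1,0,0,0],
  [-1,0,0,-0.3,0,0,0],
  [-1,0,0,-0.5,0,0,0],
  [-1,0,0,-0.6,0,0,0],
  [-1,0,0,-0.6,0,0,0],
])

```text
clock: 35.72
position: [0.4184, -0.2584, 0.113]
tool_rot: [3.141, -0.001, 0.11]
force: [0.4, -0.5, -3.8]
grip_width: 0.031
```

```bash
python3 - <<'E'
from h import *
st();to([.583,-.118,.11],0.);to([.583,-.118,.03],0.)
im=cams.grab_frame('wrist');cv2.imwrite('pics/w25.png',im)
E
```

```text
{'clock': 35.725, 'position': [0.4184, -0.2584, 0.113], 'tool_rot': [3.1406, -0.0013, 0.1102], 'force': [0.4217, -0.4688, -3.7505], 'grip_width': 0.031, 'qpos': [0.6304, 0.5282, -0.259, 2.0486, 0.2343, 0.5906, -1.2507]}
delta [1.193, -0.81, 0.021] [0.001, -0.002, 0.14] rows>= 3.5
delta [1.193, -0.811, 0.554] [0.001, -0.002, 0.14] rows>= 3.7
```

View pics/w25.png

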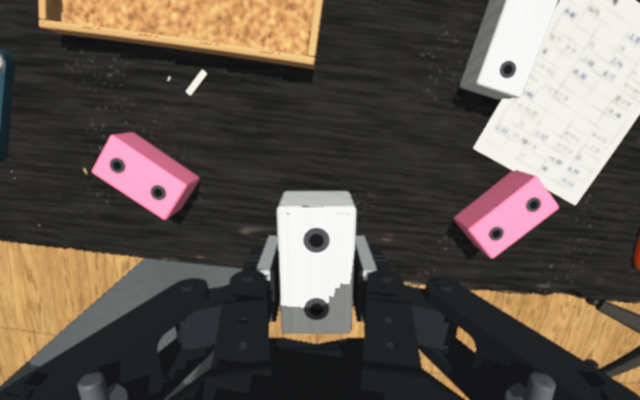

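Emit:
arm_command([
  [-1,0.25,-0.2,0,0,0,0.05],
  [-1,0.5,-0.4,0,0,0,0.1],
  [-1,0.75,-0.6,0,0,0,0.14],
  [-1,1,-0.8,0,0,0,0.14],
  [-1,1,-0.8,0,0,0,0.14],
  [-1,1,-0.8,0,0,0,0.14],
])

```text
clock: 36.52
position: [0.5532, -0.1224, 0.1109]
tool_rot: [3.142, 0.002, 0.001]
force: [0.3, -1.0, -2.1]
grip_width: 0.0305
```

```bash
python3 - <<'E'
from h import *
st();to([.583,-.118,.03],0.)
im=cams.grab_frame('wrist');cv2.imwrite('pics/w26.png',im)
E
```

```text
{'clock': 36.525, 'position': [0.5532, -0.1224, 0.1109], 'tool_rot': [3.1416, 0.0023, 0.0009], 'force': [0.3464, -1.0122, -2.1105], 'grip_width': 0.0305, 'qpos': [0.2683, 0.6192, -0.2175, 1.856, 0.1985, 0.6896, -1.6338]}
delta [0.2, -0.029, 0.539] [0.0, 0.003, 0.001] rows>= 1.4
```

View pics/w26.png

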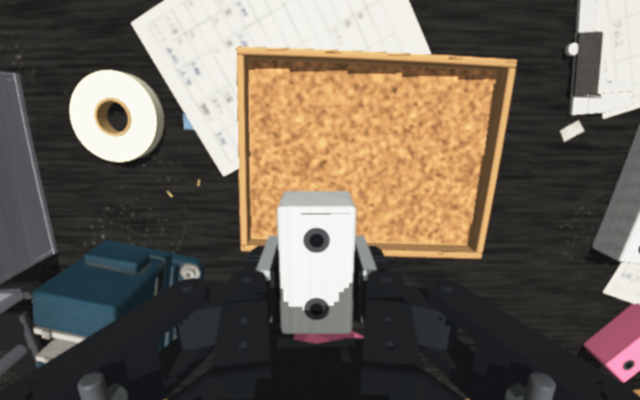

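Emit:
arm_command([
  [-1,0.2,-0.02,0,0,0,0],
  [-1,0.2,-0.02,0.15,0,0,0],
  [-1,0.2,-0.02,0.35,0,0,0],
  [-1,0.2,-0.02,0.48,0,0,0],
  [-1,0.2,-0.02,0.52,0,0,0],
  [-1,0.2,-0.02,0.53,0,0,0],
])

```text
clock: 37.33
position: [0.5841, -0.1195, 0.0329]
tool_rot: [3.142, -0.0, 0.0]
force: [-0.7, 0.7, -2.0]
grip_width: 0.0306
```

Emit:
arm_command([
  [-1,0,0,0.015,0,0,0],
  [-1,0,0,0.025,0,0,0],
  [-1,0,0,0.028,0,0,0],
  [-1,0,0,0.028,0,0,0],
])

```text
clock: 37.83
position: [0.5841, -0.1193, 0.0287]
tool_rot: [3.142, -0.0, 0.001]
force: [-0.0, 0.3, -1.8]
grip_width: 0.031
```

Emit:
arm_command([
  [-1,0,0,0.006,0,0,0],
  [-1,0,0,0.006,0,0,0],
  [0.1,0,0,0.006,0,0,0],
  [0.1,0,0,0.006,0,0,0],
  [0.1,0,0,0.006,0,0,0],
])

```text
clock: 38.45
position: [0.584, -0.1193, 0.0276]
tool_rot: [3.142, -0.0, 0.001]
force: [-0.1, 0.1, -0.1]
grip_width: 0.0475
```

Emit:
arm_command([
  [0.1,0,0,-0.15,0,0,0],
  [0.1,0,0,-0.5,0,0,0],
  [0.1,0,0,-0.9,0,0,0],
  [0.1,0,0,-1,0,0,0],
  [0.1,0,0,-1,0,0,0],
])

```text
clock: 39.08
position: [0.5843, -0.1195, 0.1782]
tool_rot: [3.141, -0.001, 0.0]
force: [0.1, -1.1, -0.4]
grip_width: 0.0468
```

```bash
python3 - <<'E'
from h import *
st();to([.56,-.375,.2],-.165)
im=cams.grab_frame('wrist');cv2.imwrite('pics/w27.png',im)
E
```

```text
{'clock': 39.075, 'position': [0.5843, -0.1195, 0.1782], 'tool_rot': [3.1412, -0.0015, 0.0004], 'force': [0.0925, -1.0659, -0.4032], 'grip_width': 0.0468, 'qpos': [0.2685, 0.5641, -0.2381, 1.7362, 0.1675, 0.8597, -1.6139]}
delta [-0.162, 1.704, -0.145] [0.0, -0.002, 0.211] rows>= 4.1
```

View pics/w27.png

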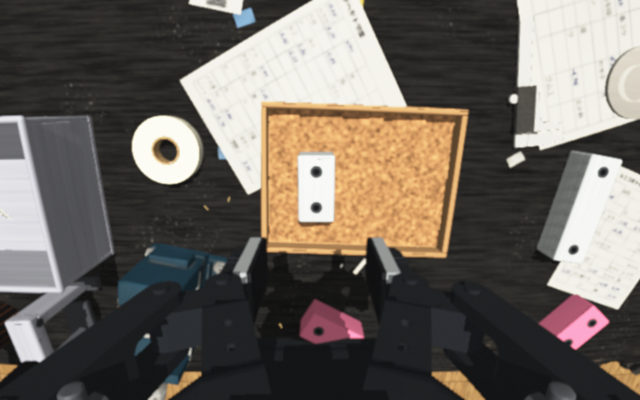

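Emit:
arm_command([
  [1,-0.02,0.2,-0.15,0,0,0.1],
  [1,-0.05,0.5,-0.15,0,0,0.2],
  [1,-0.07,0.8,-0.15,0,0,0.21],
  [1,-0.1,1,-0.15,0,0,0.21],
  [1,-0.1,1,-0.15,0,0,0.21],
  [1,-0.1,1,-0.15,0,0,0.21],
])

```text
clock: 39.88
position: [0.5688, -0.2684, 0.1987]
tool_rot: [-3.141, 0.002, -0.164]
force: [1.2, 0.1, -0.3]
grip_width: 0.0853
```

```bash
python3 - <<'E'
from h import *
st();to([.56,-.375,.15],-.165)
im=cams.grab_frame('wrist');cv2.imwrite('pics/w28.png',im)
E
```

```text
{'clock': 39.875, 'position': [0.5688, -0.2684, 0.1987], 'tool_rot': [-3.1406, 0.002, -0.1638], 'force': [1.194, 0.0783, -0.2691], 'grip_width': 0.0853, 'qpos': [0.4695, 0.5856, -0.1829, 1.6283, 0.1239, 0.9412, -1.4916]}
delta [0.059, 0.711, 0.324] [-0.001, 0.003, 0.002] rows>= 1.9
```

View pics/w28.png

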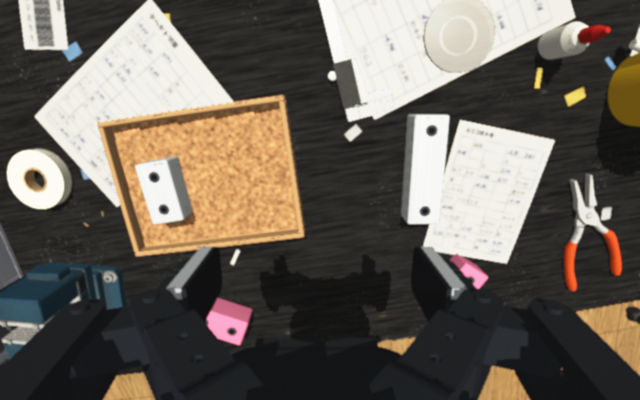

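Emit:
arm_command([
  [1,0.02,0.3,0,0,0,0],
  [1,0.06,0.6,0.15,0,0,0],
  [1,0.06,0.71,0.33,0,0,0],
  [1,0.06,0.71,0.33,0,0,0],
  [1,0.06,0.71,0.33,0,0,0],
])

```text
clock: 40.55
position: [0.5616, -0.3742, 0.1515]
tool_rot: [-3.141, -0.001, -0.163]
force: [0.2, 0.5, 0.5]
grip_width: 0.0858
```

```bash
python3 - <<'E'
from h import *
st();c=cal('wrist')
im=cams.grab_frame('wrist');cv2.imwrite('pics/w29.png',im)
for q in ((.0525,.016),(-.0525,.016),(-.0525,-.016),(.0525,-.016)):
    a=-.165;R=np.array([[np.cos(a),-np.sin(a)],[np.sin(a),np.cos(a)]]);p=R@np.array(q)+[.561,-.375];print(proj(c,[*p,.028]).round(0))
cv2.imwrite('pics/w29b.png',cv2.resize(im[60:280,230:430],None,fx=2.7,fy=2.7))
E
```

```text
{'clock': 40.55, 'position': [0.5616, -0.3742, 0.1515], 'tool_rot': [-3.141, -0.0008, -0.1626], 'force': [0.1554, 0.5323, 0.5307], 'grip_width': 0.0858, 'qpos': [0.6041, 0.7065, -0.1658, 1.5322, 0.1347, 0.9135, -1.3385]}
[298. 129.]
[299. 255.]
[337. 256.]
[340. 129.]
```

View pics/w29b.png

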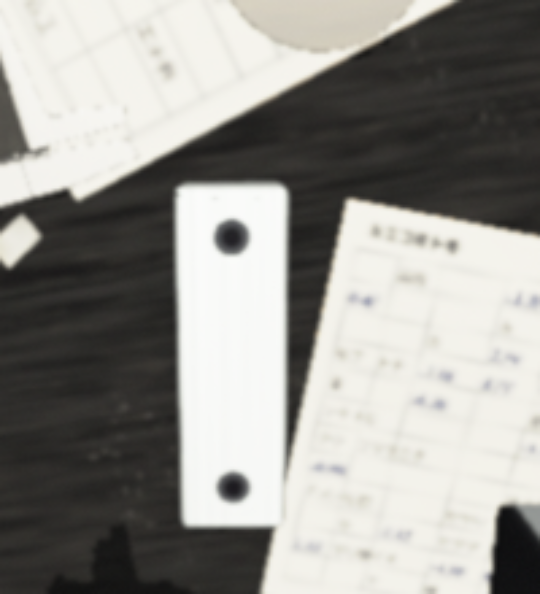

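Emit:
arm_command([
  [1,0,-0.008,0.3,0,0,0],
  [1,0,-0.008,0.6,0,0,0],
  [1,0,-0.008,0.8,0,0,0],
  [1,0,-0.008,0.855,0,0,0],
  [1,0,-0.008,0.86,0,0,0],
])

```text
clock: 41.22
position: [0.5616, -0.3744, 0.0228]
tool_rot: [3.141, -0.001, -0.164]
force: [-0.1, -0.4, 0.7]
grip_width: 0.0853
```

Emit:
arm_command([
  [-1,0,0,0,0,0,0],
  [-1,0,0,0,0,0,0],
  [-1,0,0,0,0,0,0],
  [-1,0,0,0,0,0,0],
  [-1,0,0,0,0,0,0],
])

```text
clock: 41.85
position: [0.5611, -0.3749, 0.0225]
tool_rot: [3.141, -0.001, -0.165]
force: [-1.0, 0.4, 8.8]
grip_width: 0.0308
```

Emit:
arm_command([
  [-1,0,0,-0.1,0,0,0],
  [-1,0,0,-0.3,0,0,0],
  [-1,0,0,-0.5,0,0,0],
  [-1,0,0,-0.6,0,0,0],
  [-1,0,0,-0.6,0,0,0],
])

```text
clock: 42.48
position: [0.5611, -0.3749, 0.1126]
tool_rot: [3.141, -0.001, -0.164]
force: [0.2, -0.5, -3.3]
grip_width: 0.0309
```

```bash
python3 - <<'E'
from h import *
st();c=cal('wrist')
im=cams.grab_frame('wrist');cv2.imwrite('pics/w30.png',im)
to([.583,-.198,.11],0)
E
```

```text
{'clock': 42.475, 'position': [0.5611, -0.3749, 0.1126], 'tool_rot': [3.141, -0.0015, -0.1644], 'force': [0.2042, -0.4725, -3.2795], 'grip_width': 0.0309, 'qpos': [0.6015, 0.7531, -0.16, 1.555, 0.1466, 0.8437, -1.3486]}
delta [-0.045, -1.186, 0.01] [-0.0, 0.0, -0.209] rows>= 2.8
```

View pics/w30.png

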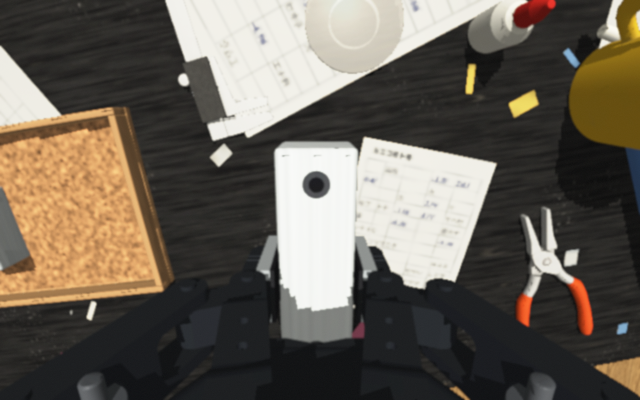

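Emit:
arm_command([
  [-1,0,-0.25,0,0,0,-0.05],
  [-1,-0.02,-0.5,0,0,0,-0.1],
  [-1,-0.03,-0.75,0,0,0,-0.2],
  [-1,-0.04,-1,0,0,0,-0.21],
  [-1,-0.04,-1,0,0,0,-0.21],
  [-1,-0.04,-1,0,0,0,-0.21],
])

```text
clock: 43.28
position: [0.5788, -0.226, 0.1107]
tool_rot: [-3.141, 0.001, 0.0]
force: [-0.4, -0.3, -1.7]
grip_width: 0.031
```

```bash
python3 - <<'E'
from h import *
st();c=cal('wrist')
im=cams.grab_frame('wrist');cv2.imwrite('pics/w31.png',im)
to([.583,-.198,.11],0)
for p in ((.653,-.249),(.653,-.069)): print(proj(c,[*p,.02]))
E
```

```text
{'clock': 43.275, 'position': [0.5788, -0.226, 0.1107], 'tool_rot': [-3.1415, 0.0015, 0.0004], 'force': [-0.4023, -0.3238, -1.7082], 'grip_width': 0.031, 'qpos': [0.411, 0.6873, -0.1995, 1.7074, 0.1827, 0.7665, -1.4469]}
delta [0.028, -0.19, 0.006] [0.0, 0.002, -0.0] rows>= 0.5
[353.26790394  97.63044134]
[81.10381777 99.99318944]
```

View pics/w31.png

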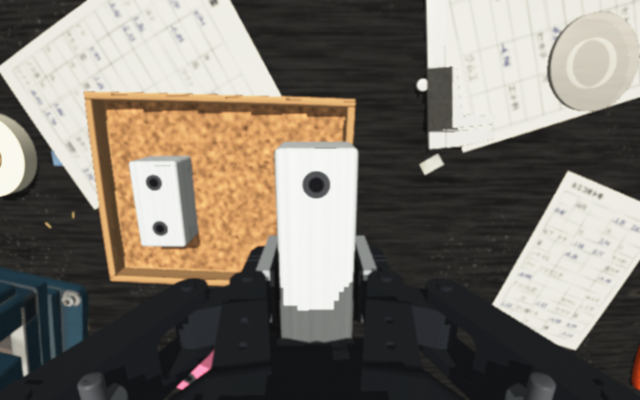

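Emit:
arm_command([
  [-1,0.028,-0.18,0,0,0,0],
  [-1,0.028,-0.18,0.05,0,0,0],
  [-1,0.028,-0.18,0.25,0,0,0],
  [-1,0.028,-0.18,0.42,0,0,0],
  [-1,0.028,-0.18,0.52,0,0,0],
  [-1,0.028,-0.18,0.535,0,0,0],
  [-1,0.028,-0.18,0.535,0,0,0],
])

```text
clock: 44.2
position: [0.5838, -0.199, 0.0319]
tool_rot: [3.141, -0.001, 0.0]
force: [0.1, 0.5, -1.7]
grip_width: 0.0304
```

```bash
python3 - <<'E'
from h import *
st();c=cal('wrist')
im=cams.grab_frame('wrist');cv2.imwrite('pics/w32.png',im)
E
```

```text
{'clock': 44.2, 'position': [0.5838, -0.199, 0.0319], 'tool_rot': [3.1414, -0.0006, 0.0002], 'force': [0.0965, 0.5019, -1.7128], 'grip_width': 0.0304, 'qpos': [0.3494, 0.7972, -0.1733, 1.7453, 0.215, 0.6169, -1.519]}
```

View pics/w32.png

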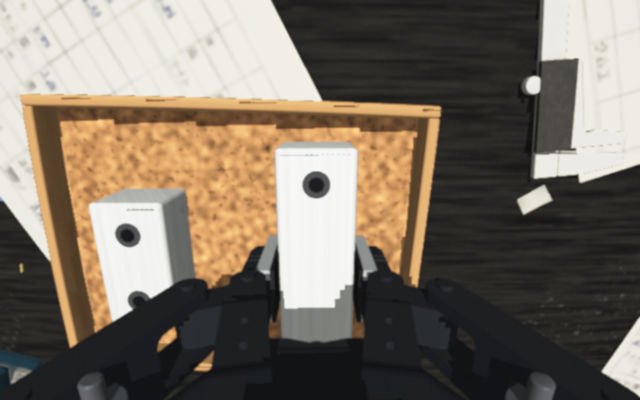

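Emit:
arm_command([
  [-1,0,0,0.015,0,0,0],
  [-1,0,0,0.027,0,0,0],
  [-1,0,0,0.027,0,0,0],
  [-1,0,0,0.027,0,0,0],
])

```text
clock: 44.75
position: [0.5837, -0.1988, 0.0275]
tool_rot: [3.141, -0.0, 0.001]
force: [-0.4, 0.5, 0.4]
grip_width: 0.0308
```

Emit:
arm_command([
  [0.1,0,0,0,0,0,0],
  [0.1,0,0,0,0,0,0],
  [0.1,0,0,0,0,0,0],
  [0.1,0,0,0,0,0,0],
])

```text
clock: 45.25
position: [0.5836, -0.1987, 0.0274]
tool_rot: [3.142, -0.0, 0.001]
force: [-0.7, -0.8, -0.7]
grip_width: 0.0474
```

Emit:
arm_command([
  [0.1,0,0,-0.15,0,0,0],
  [0.1,0,0,-0.5,0,0,0],
  [0.1,0,0,-0.9,0,0,0],
  [0.1,0,0,-1,0,0,0],
  [0.1,0,0,-1,0,0,0],
])

```text
clock: 45.88
position: [0.5838, -0.1989, 0.178]
tool_rot: [3.141, -0.001, 0.0]
force: [0.0, 0.0, -0.1]
grip_width: 0.0472
```

Emit:
arm_command([
  [0.1,-0.1,0.3,-0.3,0,0,0],
  [0.1,-0.3,0.6,-0.6,0,0,0],
  [0.1,-0.5,0.9,-0.8,0,0,0],
  [0.1,-0.5,1,-0.8,0,0,0],
  [0.1,-0.5,1,-0.8,0,0,0],
])

```text
clock: 46.5
position: [0.5075, -0.3504, 0.2958]
tool_rot: [-3.141, 0.002, -0.002]
force: [-0.4, -0.4, -1.4]
grip_width: 0.0471
```

```bash
python3 - <<'E'
from h import *
st();c=cal('wrist')
im=cams.grab_frame('wrist');cv2.imwrite('pics/w33.png',im)
im=cams.grab_frame('scene');cv2.imwrite('pics/s33.png',cv2.resize(im[140:280,220:420],None,fx=3.9,fy=3.9,interpolation=cv2.INTER_CUBIC))
im=cams.grab_frame('top');cv2.imwrite('pics/t33.png',im)
E
```

```text
{'clock': 46.5, 'position': [0.5075, -0.3504, 0.2958], 'tool_rot': [-3.1412, 0.0018, -0.0024], 'force': [-0.3756, -0.384, -1.3569], 'grip_width': 0.0471, 'qpos': [0.6498, 0.4712, -0.2073, 1.5582, 0.1042, 1.1248, -1.1539]}
```

View pics/w33.png

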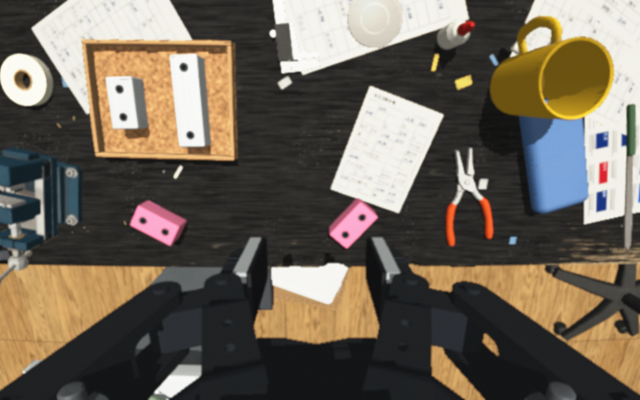

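View pics/s33.png

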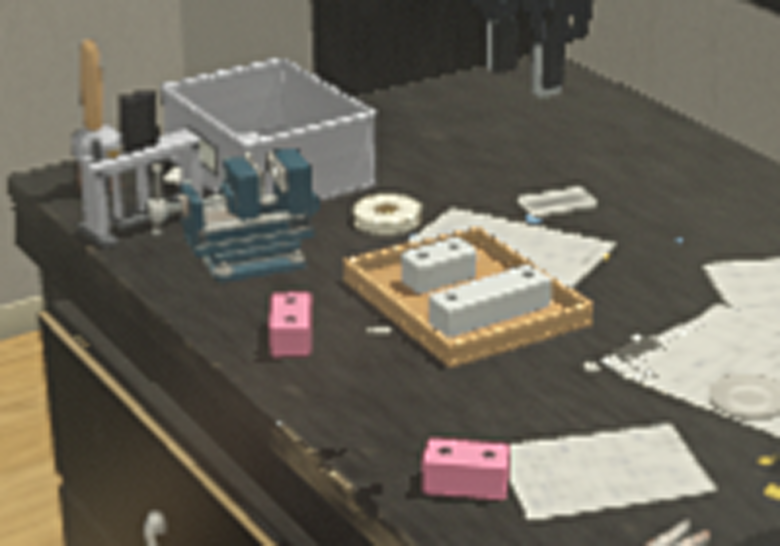

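View pics/t33.png

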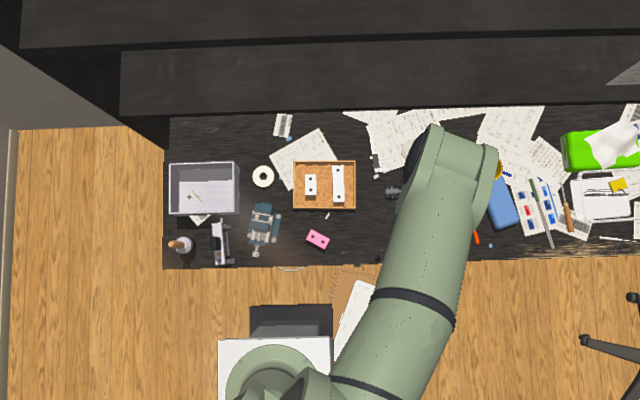

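```bash
python3 - <<'E'
from h import *
print(job.job_done())
E
```

```text
the job is handed in; nothing more can be done
None
```

I finished the job and handed it in at about 46.5 s on the robot's clock. The hand-in gave no verdict.

- **Brushing:** I lowered the brush to the bin floor, drew it up about 70 mm, and lowered it to the floor again. I felt contact both times, about 40 N on the first touch and 16 N on the second. The first was harder than I meant it to be. I then stood the brush back upright on the worktop.
- **Gauging:** Only two aluminium bars were present, the 105 mm and the 60 mm. I gauged the longer one first, releasing the gauge over each so it stood freely. The scene camera put the pin head at about 95 mm and the post top at about 98–100 mm, so both bars read undersized. They also fitted the 28 mm height better by length in the pictures.
- **Placing:** Both bars were laid in the wooden tray, and nothing went in the bin. The gauge went back to about where it started, standing with nothing under its foot.
- **Last checks:** The final pictures show both bars flat in the tray and the gauge and brush upright. The tape roll and both pink look-alikes look unmoved, and so do the pliers (seen in the wrist picture). The gripper was clear of everything. No check failed. Position estimates from different views differed by 2–3 mm, which is within the calibration and my pixel reading. The gauge's final reading could only be judged by eye.

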